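# Check a pump plunger in a bench micrometer

### The arm

A 7-joint arm with a two-finger parallel gripper is mounted at the origin on a cart in front of the work surface, level with it; the furniture and walls round the work are solid. World frame = base frame: x ahead of the robot, y to its left, z up, the work surface at z = 0. Lengths are in m, angles in rad, forces in N, time in s.
With the tool pointing down it reaches from about 0.425 to 0.875 m from the base axis. Payload 4.7 kg.
Tool frame: the origin (TCP) lies at the very end of the fingers, on their centre line; the grasp point (between the pads) lies 19 mm behind it; z points along the fingers, x is the direction in which the jaws open and shut, and the axes are right-handed (so a half turn about z gives the same grasp; the last joint's range is limited). The gripper opens to 87 mm and grips with 3 to 60 N. Pads are 19 mm wide; open, the fingers measure 117 mm over their backs; the gripper's body (75 mm by 190 mm) begins 51 mm behind the grasp point.
Start: joints at [1.142, 0.321, -0.07, 1.45, 0.023, 1.371, -0.057], TCP at [0.278, -0.587, 0.223] pointing down, gripper open.
Joint ranges: [-2.86, 2.86], [-0.3, 2.09], [-1.38, 1.24], [0.06, 2.45], [-1.56, 4.7], [0.09, 2.05], [-2.69, 2.69]. Speed limits (rad/s): [2.57, 2.57, 3.14, 3.14, 3.14, 3.14, 3.14].

### API

Orientations are given as a unit quaternion [w, x, y, z].
In Python, from bench import arm gives the robot as it stands. The module is installed in compiled form; this text tells all that it offers.
- The arm moves only by the tool move_arm, never from a script. Its argument "deltas" is a list of rows, each a list of 3 entries, a list of its own where there are three numbers: the closure, from 0 (fully open) to 1 (shut), then the shift along the tool's x, y, z scaled (see below), then the turn about the tool's z scaled (see below). In form: [[claw, [x, y, z], roll], ...]. A call has 1 to 12 rows; each row shifts and turns the pose as measured when the row begins, along the tool's axes as they then stand; what a row does not reach is not made up. The controller multiplies each number of a shift by 4 cm and each number of a turn by 0.08 rad. A row lasts 1/8 s, in which the tool goes at most 62.5 mm and 10.7 degrees, less where a joint would pass 70% of its speed; a pose out of reach is approached as far as the arm can. A call with a number of a shift or a turn outside -1 to 1 is refused whole. A call with a gripper value outside its range is refused whole. The fingers move at their own pace and stop on an object; the grip force is fixed at half the most. Time passes only in rows, so rows that do not move let the fingers close. It gives the time, the measured TCP pose, the force and the opening at its end, in the units of the state.
- arm.state(): the state, without advancing time (a new reading comes with each control period).
- arm.get_image(name): name is "scene" or "top"; returns a dict with "image" (384x512x3 uint8, blue, green, red), "camera_matrix" (3x3 intrinsics, pixels), "dist" ([k1, k2, p1, p2, k3] as OpenCV has them; the pictures are not rectified), "xyz" and "orientation" of the camera in the world. Camera axes: x right, y up, looking along -z (the intrinsics and any distortion apply to the point x, -y, -z); pixel columns grow to the right and rows downward; lengths in m; the calibration is good to about 2 mm. A picture is of the moment at which its call begins. There is no depth.
- arm.sign_off(): hands the job in, once; it reports no verdict.
The state is a dict: "time": time; "qpos": joint angles; "dq": joint speeds; "effort": joint torques, N m; "position": TCP position; "eef_rot": TCP orientation; "contact_force": force on the tool from outside, world axes, zero at the start; "wrist_torque": the same for the moment, N m; "width": finger opening in m.
Only numpy, scipy, OpenCV 4.12 (cv2) and the standard library are available. Lean on these libraries where they do the work, as an engineer would, in place of code of your own. Each camera call takes 0.05 s, during which the arm holds its last target.

### The job

Pick up the steel pump plunger by its flat end, lay its round shank in the bench micrometer's guide channel and press its tip home against the end stop, gently, by feel: a few newtons. Let go of it, then turn the ratchet knob on top of the micrometer clockwise (seen from above) until the spindle has come down on the plunger and the ratchet slips, and keep it slipping for at least a quarter of a turn. Leave the plunger clamped there for the reading; tighten by the ratchet, as the thimble below it would squeeze too hard, and do not disturb the other things.

Things in the scene. Friction and masses are not known exactly. Their poses are not given: they have to be found in the camera images.
- plunger: loose steel plunger of a dosing pump, 127 mm long, lying flat on the desk, about 0.14 kg. One end is a round shank, 12 mm in diameter and 87 mm long; the other a flat-sided tang 40 long x 16 wide x 12 mm high with a cross hole. Origin at the middle of the length, on the underside; x points along it from tang to tip, z up.
- plunger_tip (a point): centre of the end face of the plunger's round shank: 63.5 mm along x from the plunger's origin, 6 mm above its underside.
- plunger_tang (a point): middle of the plunger's tang, the place to grip it across its 16 mm width (y): -43.5 mm along x from the plunger's origin (107 mm behind the tip), 6 mm above its underside. In the channel with the tip home, it overhangs the channel's front end by 24 mm in free air. The plunger balances about 14 mm nearer the tip: let go only when it is nearly home or it tips out.
- micrometer: grey bench micrometer, fixed to the desk. Origin on the spindle axis at desk height; x points from the open front of the guide channel to the end stop, z up. Base x -74 to +91 mm, 90 wide, 16 high; column behind (x 51 to 81 mm, to z = 128 mm); round head on the spindle axis, 32 mm in diameter, z = 94 to 130 mm, with an 18 mm nose down to 83 mm: keep the plunger's tip before it while lowering.
- end_stop: rigid stop screw, 10 mm in diameter, in a small bracket behind the anvil, part of the micrometer; the plunger's tip must be felt to press on it (over 1 N), but more than 20 N spoils the setting. Origin as the micrometer's.
- stop_face (a point): centre of the end stop's face that looks to the channel: 12 mm beyond the spindle axis along the micrometer's x, 56 mm above the desk. Axes as the micrometer's.
- anvil (a point): centre of the anvil's flat round top (22 mm), on the spindle axis, 50 mm above the desk.
- channel_mouth (a point): middle of the floor at the open front end of the straight guide channel, 71 mm before the spindle axis, 50 mm above the desk. The channel runs 60 mm along the micrometer's x, floor flush with the anvil, walls 15 mm apart and 8 mm high, then lips flared outward to 16 mm above the floor. Clear space before it for the tang and fingers.
- spindle: steel rod, 9 mm in diameter, that the thimble screws straight down on to the anvil: 10 mm for one turn, without turning itself. Origin as the micrometer's at thimble 0. Turned by the ratchet it presses with about 13 N, and stays so; over 20 N spoils plunger and micrometer.
- spindle_face (a point): centre of the spindle's flat lower end. At the start it stands 1 to 3 mm higher than the top of a plunger lying on the anvil, so the plunger must be slid in under it along the channel, not lowered there.
- thimble (a joint): turn of the thimble (upright knurled sleeve, 25 mm in diameter, z = 134 to 168 mm), rad, growing clockwise from above, which lowers the spindle 1.59 mm per rad: the face is 68 mm above the desk at 0. Clamped on the plunger it stands at about 4.2, there being a little give. It stays where it is left.
- ratchet (a joint): slip of the ratchet knob against the thimble, rad, 0 at the start, growing clockwise from above. While the spindle moves freely the knob carries the thimble along and this stays the same; once the spindle is blocked the knob slips smoothly at about 0.04 N m and this grows. It slips alike both ways.
- ratchet_grip (a point): on the spindle axis at mid-height of the ratchet knob, 184 mm above the desk. Knurled steel knob, 18 mm in diameter, 24 mm high (z = 172 to 196 mm), 4 mm above the wider thimble; free round about and above. It does not move up or down.
- pump_barrel: bystander: steel pump barrel, upright tube 34 mm in diameter with a 48 mm flange, 70 mm high. Origin under its centre.
- gland_nut: bystander: hexagonal brass gland nut, 35 mm across the flats, 17 mm high. Origin under its centre.
- label_roll: bystander: roll of labels, 67 mm in diameter, 45 mm high. Origin under its centre.
- beaker: bystander: clear beaker, 70 mm in diameter, 90 mm high, under the end of the filling machine's boom. Origin under its centre. The boom and its rods reach out left of the micrometer (y from 0 to +0.25 m, x from 0.3 to 0.5 m) up to 0.4 m above the desk: an arm coming from the left must pass over or round them.
There are look-alikes about, which are no part of the job. There is more than one size of the plunger; the one meant has the size given above.

How it is judged:
By the outcome, as a careful person would: the job done as asked, in the order asked, and still so for the second after the job is handed in, with the robot touching nothing.
It also fails if it takes over 72 s, if anything falls off the work surface, if the arm or the gripper's body presses on something with over 40 N, if the wrist force passes 120 N, or if a joint passes its speed limit or range.

## Working session

There is one attempt and no reset: what is moved stays moved. The work goes in short steps, Python scripts to look and compute and a tool call to move; the robot and the scene stay as the last step left them, time stands still between calls to the robot, and variables do not carry over. Pictures are saved under pics/ and viewed, and the job is handed in when it is done.

Besides the shell and the picture viewer there is one more tool, called by a JSON object that holds its "op" and its "data". move_arm: Moves the arm, as the interface text tells. Shifts and turns lie within -1 to 1; 1 stands for 4 cm of shift or 0.08 rad of turn. Its arguments: {"type":"object","properties":{"deltas":{"type":"array"}},"required":["deltas"]}

```bash
mkdir -p pics; ls; python3 - <<'E'
from bench import arm
import cv2,json,numpy as np
print(arm.state())
for n in("scene","top"):
    d=arm.get_image(n); cv2.imwrite(f"pics/{n}0.png",d["image"])
    print(n,d["camera_matrix"],d["dist"],d["xyz"],d["orientation"])
E
```

```text
pics
{'time': 0.0, 'qpos': array([ 1.14212937,  0.32182388, -0.07012184,  1.45170019,  0.02263322,
        1.37077496, -0.05694946]), 'dq': array([-6.74082797e-05,  9.32787612e-04, -5.03934294e-04, -2.67344168e-03,
       -6.14447104e-04, -1.72604683e-03,  7.14926830e-04]), 'effort': array([-1.46998882e-04, -4.91298902e+01, -4.04102588e-01, -3.12526917e+01,
       -6.39215251e-02,  4.37383074e-02,  1.73961776e-04]), 'position': array([ 0.27821245, -0.58683225,  0.22144859]), 'eef_rot': array([-4.61342308e-04,  8.45121639e-01, -5.34573189e-01, -8.41036239e-04]), 'contact_force': array([ 0.93276087, -0.00246973,  0.10193072]), 'wrist_torque': array([ 0.0043465 , -0.02276476,  0.04384443]), 'width': 0.08692170085144205}
scene [[432.9091043    0.         258.93250207]
 [  0.         432.9091043  191.19860226]
 [  0.           0.           1.        ]] [0.05379429 0.         0.         0.         0.        ] [-0.18960086 -0.56889677  0.54806492] [ 0.74215071  0.46058446 -0.24949962 -0.41811986]
top [[451.67444248   0.         256.18480234]
 [  0.         451.67444248 197.45511063]
 [  0.           0.           1.        ]] [-0.11715117  0.          0.          0.          0.        ] [ 0.37187195 -0.13225267  1.15940972] [ 0.71384826  0.0529297  -0.05763642 -0.69591462]
```

View pics/scene0.png

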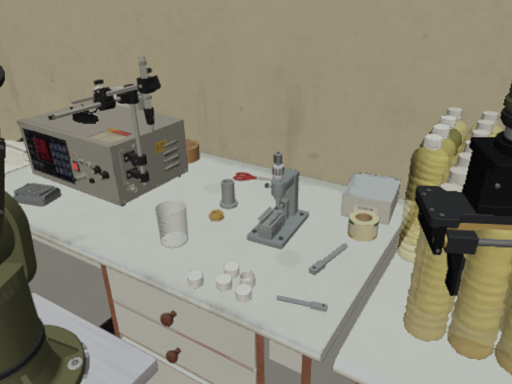

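View pics/top0.png

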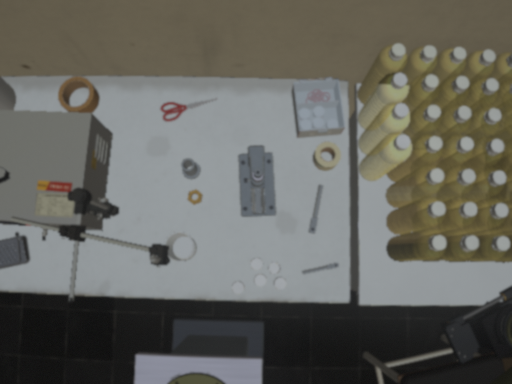

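Top view: the micrometer is at (257,183). There are two plunger-like parts, one at about (316,208) and a smaller one at about (320,268). I'll enlarge both and measure them.

```bash
cat > h.py <<'E'
from bench import arm
import cv2,numpy as np
from scipy.spatial.transform import Rotation as R
def cam(n):
    d=arm.get_image(n); q=d["orientation"]; d["R"]=R.from_quat([q[1],q[2],q[3],q[0]]).as_matrix(); return d
def plane(d,uv,z):
    uv=np.array(uv,float).reshape(-1,1,2)
    p=cv2.undistortPoints(uv,np.array(d["camera_matrix"]),np.array(d["dist"])).reshape(-1,2)
    r=np.c_[p[:,0],-p[:,1],-np.ones(len(p))]@d["R"].T
    o=np.array(d["xyz"]); t=(z-o[2])/r[:,2]
    return o+t[:,None]*r
def proj(d,P):
    P=np.array(P,float).reshape(-1,3); c=(P-np.array(d["xyz"]))@d["R"]
    c=c*np.array([1,-1,-1])
    return cv2.projectPoints(c,np.zeros(3),np.zeros(3),np.array(d["camera_matrix"]),np.array(d["dist"]))[0].reshape(-1,2)
def crop(d,x0,y0,x1,y1,s,name):
    cv2.imwrite(name,cv2.resize(d["image"][y0:y1,x0:x1],None,fx=s,fy=s,interpolation=cv2.INTER_CUBIC))
E
python3 - <<'E'
from h import *
d=cam("top")
crop(d,230,135,350,285,4,"pics/topcrop.png")
s=cam("scene")
crop(s,230,140,390,320,3.3,"pics/scenecrop.png")
hsv=cv2.cvtColor(d["image"],cv2.COLOR_BGR2HSV); g=cv2.cvtColor(d["image"],cv2.COLOR_BGR2GRAY)
m=((g<165)).astype(np.uint8)*255; m[:, :230]=0; m[:,345:]=0; m[:135]=0; m[285:]=0
n,l,st,c=cv2.connectedComponentsWithStats(m)
for i in range(1,n):
    if st[i,4]>40:
        pts=np.argwhere(l==i)[:,::-1].astype(np.float32)
        P=plane(d,pts,0.006)
        r=cv2.minAreaRect((P[:,:2]*1000).astype(np.float32))
        print(st[i],c[i].round(1),r)
E
```

```text
[  230   135   115   150 17244] [287.  209.5] ((528.8557739257812, -221.6822052001953), (390.6632995605469, 303.4847412109375), 1.7026827335357666)
```

View pics/topcrop.png

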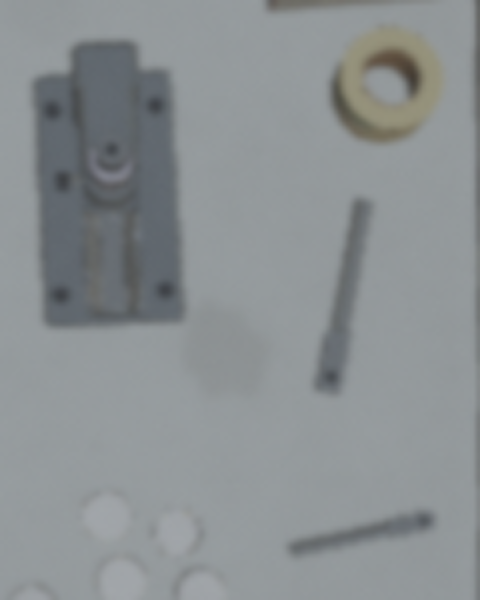

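View pics/scenecrop.png

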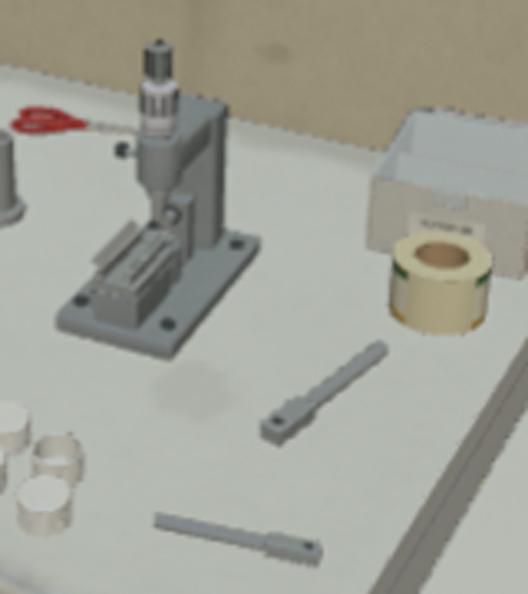

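```bash
python3 - <<'E'
from h import *
d=cam("top")
g=cv2.cvtColor(d["image"],cv2.COLOR_BGR2GRAY); print(g[240,300],g[208,316],g[160,262])
m=((g<132)).astype(np.uint8); m[:, :230]=0; m[:,345:]=0; m[:145]=0; m[285:]=0
n,l,st,c=cv2.connectedComponentsWithStats(m)
for i in range(1,n):
    if st[i,4]>40:
        pts=np.argwhere(l==i)[:,::-1].astype(np.float32)
        P=plane(d,pts,0.012)
        r=cv2.minAreaRect((P[:,:2]*1000).astype(np.float32))
        print(st[i],c[i].round(1),r)
        if st[i,4]<900:
            X=P[:,:2]; mu=X.mean(0); w,v=np.linalg.eigh(np.cov((X-mu).T)); a=v[:,1]; t=(X-mu)@a; s=(X-mu)@v[:,0]
            print(mu,a,t.min(),t.max()); 
            for lo in np.arange(t.min(),t.max(),.01):
                k=(t>=lo)&(t<lo+.01); print(round(lo,3),k.sum(),s[k].mean().round(4))
# base of micrometer, z .016
E
```

```text
153 108 99
[ 238  145   39   72 2386] [256.7 182.3] ((598.9931640625, -137.37335205078125), (188.2573699951172, 91.48930358886719), 4.422369956970215)
[320 146  16  14 111] [328.9 151.4] ((680.6219482421875, -325.3222961425781), (43.202728271484375, 26.99489402770996), 60.43425750732422)
[ 0.68049595 -0.32571822] [0.49523833 0.86875715] -0.021204706586016853 0.02198933411428491
-0.021 27 0.0039
-0.011 26 -0.0032
-0.001 24 -0.0042
0.009 27 0.001
0.019 7 0.0074
[312 151  22  20 134] [319.4 163.3] ((648.9678344726562, -302.5831298828125), (65.06332397460938, 31.478469848632812), 50.549102783203125)
[ 0.64762257 -0.3006918 ] [0.65224075 0.75801188] -0.03277967067948612 0.03227535919153584
-0.033 20 -0.0088
-0.023 21 0.0021
-0.013 20 0.0053
-0.003 20 0.006
0.007 21 0.0035
0.017 23 -0.0031
0.027 9 -0.0107
[308 185  15  49 284] [315.3 210.3] ((528.2522583007812, -291.4770202636719), (17.571413040161133, 127.65960693359375), 79.17906188964844)
[ 0.52371993 -0.29040933] [-0.98350276  0.1808931 ] -0.06845046319612076 0.059196685854204865
-0.068 20 0.0004
-0.058 19 -0.0003
-0.048 19 -0.0007
-0.038 21 -0.0003
-0.028 19 0.0002
-0.018 21 0.0001
-0.008 21 0.0001
0.002 19 0.0002
0.012 24 0.0009
0.022 26 -0.0005
0.032 27 0.0002
0.042 28 0.0001
0.052 20 -0.0007
[302 263  37  11 153] [320.8 267.9] ((376.94232177734375, -303.4198303222656), (11.81507682800293, 93.880859375), 12.231975555419922)
[ 0.37728609 -0.30533181] [-0.22550625  0.97424172] -0.045009114319393334 0.04889097493865749
-0.045 17 0.0003
-0.035 20 0.0004
-0.025 18 0.0
-0.015 16 -0.0008
-0.005 15 -0.0006
0.005 15 -0.0001
0.015 16 0.0002
0.025 15 0.0001
0.035 15 0.0006
0.045 6 -0.0006
```

The plunger at (316,208) measures 127.7 x 17.6 mm. The one at (320,268) is only 94 mm long. So (316,208) is the one meant, with its tang at the near end, confirmed in the crop at (330,370). Next I'll measure the micrometer pose.

```bash
python3 - <<'E'
from h import *
d=cam("top"); s=cam("scene")
g=cv2.cvtColor(d["image"],cv2.COLOR_BGR2GRAY).astype(float)
def edge(pts_a,pts_b,nrm,n=40):
    # subpixel: gradient max along normal
    out=[]
    for t in np.linspace(.08,.92,n):
        p=np.array(pts_a)*(1-t)+np.array(pts_b)*t
        k=np.linspace(-4,4,81); q=p+k[:,None]*np.array(nrm)
        v=cv2.remap(g.astype(np.float32),q[:,0].astype(np.float32)[None],q[:,1].astype(np.float32)[None],cv2.INTER_LINEAR)[0]
        v=np.convolve(v,np.ones(9)/9,'same'); dv=np.gradient(v); dv[:8]=0;dv[-8:]=0
        out.append(q[dv.argmax()])
    return np.array(out)
def c(x,y): return (230+x/4-.4,135+y/4-.4)
E={}
for nm,a,b,nr in [("left",c(37,82),c(45,322),(-1,0)),("right",c(169,74),c(183,316),(1,0)),("front",c(47,325),c(183,320),(0,1))]:
    P=plane(d,edge(a,b,nr),.016)[:,:2]
    vx,vy,x0,y0=cv2.fitLine(P.astype(np.float32),cv2.DIST_HUBER,0,.001,.001).ravel()
    r=(P-[x0,y0])@np.array([-vy,vx]); print(nm,np.degrees(np.arctan2(vy,vx)),x0,y0,abs(r).std())
    E[nm]=(vx,vy,x0,y0)
def foot(yaw):
    pass
def dirx(e): 
    v=np.array(e[:2]); return v if v[0]>0 else -v
u=dirx(E["left"])+dirx(E["right"])
f=np.array(E["front"][:2]); f=f if f[1]>0 else -f; u2=np.array([f[1],-f[0]])
print("yaws",np.degrees(np.arctan2(u[1],u[0])),np.degrees(np.arctan2(u2[1],u2[0])))
u/=np.linalg.norm(u); n=np.array([-u[1],u[0]])
yl=np.array(E["left"][2:])@n; yr=np.array(E["right"][2:])@n; xf=np.array(E["front"][2:])@u
print("width",yl-yr)
o=u*(xf+.074)+n*(yl+yr)/2; print("origin",o)
O=np.r_[o,0]; U=np.r_[u,0]
for nm,im in(("top",d),("scene",s)):
    big=cv2.resize(im["image"],None,fx=4,fy=4,interpolation=cv2.INTER_CUBIC)
    N=np.r_[n,0]
    def M(x,y,z): return O+U*x+N*y+np.array([0,0,z])
    pts=[M(-74e-3,sy*.045,.016) for sy in(-1,1)]+[M(91e-3,sy*.045,.016) for sy in(-1,1)]+[M(-.071,0,.05),M(-.071,.0075,.058),M(-.071,-.0075,.058),M(-.011,0,.05),M(0,0,.196),M(0,0,.172),M(0,0,.134),M(.051,0,.128),M(.081,0,.128)]
    for p in proj(im,pts):
        cv2.drawMarker(big,tuple(int(v) for v in p*4+1.5),(0,0,255),cv2.MARKER_CROSS,10,1)
    cs=(230,135,290,225) if nm=="top" else (240,145,320,250)
    cv2.imwrite(f"pics/mm_{nm}.png",cv2.resize(big[cs[1]*4:cs[3]*4,cs[0]*4:cs[2]*4],None,fx=1.4,fy=1.4))
E
```

```text
left 4.251433 0.58327967 -0.09316935 0.00038478028754706785
right 4.5919037 0.5906079 -0.1823189 0.00042541056983880226
front -85.62551 0.5049479 -0.14247179 0.00032906264822190186
yaws 4.421668 4.3744807
width 0.0894492
origin [ 0.5788516  -0.13836986]
```

View pics/mm_top.png

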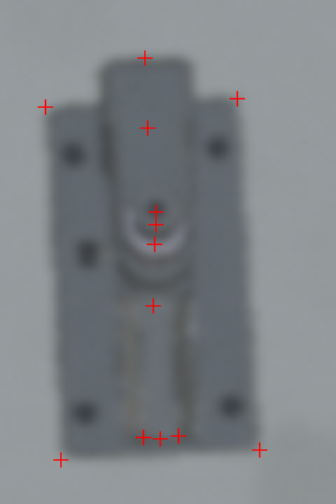

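View pics/mm_scene.png

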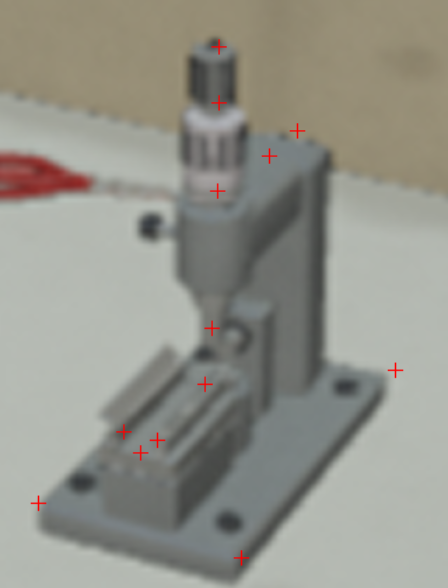

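Origin of the micrometer is about (0.579,-0.138) with yaw 4.4°. The markers fit well in the top view and are 1–2 px off in the scene view, within calibration. I'm moving off now, keeping clear of the bottles.

{"op": "move_arm", "data": {"deltas": [[0,[-0.87,-0.65,0],0],[0,[-0.87,-0.65,0],0],[0,[-0.87,-0.65,0],0],[0,[-0.87,-0.65,0],0],[0,[-0.87,-0.65,0],0],[0,[-0.87,-0.65,0],0]]}}

```text
time: 1.1
position: [0.3301, -0.3274, 0.2214]
eef_rot: [0.001, 0.843, -0.537, 0.0]
contact_force: [-0.3, 0.2, 1.1]
width: 0.087
```

{"op": "move_arm", "data": {"deltas": [[0,[0,0,0.3],0.98],[0,[0,0,0.3],0.98],[0,[0,0,0.3],0.98],[0,[0,0,0.3],0.98],[0,[0,0,0.3],0.98],[0,[0,0,0.3],0.98],[0,[0,0,0.3],0.98],[0,[0,0,0.3],0.98]]}}

```text
time: 2.1
position: [0.3329, -0.3243, 0.1257]
eef_rot: [-0.001, -0.632, 0.775, -0.004]
contact_force: [0.6, -0.4, 0.9]
width: 0.0873
```

```bash
cat >> h.py <<'E'
O=np.array([.5789,-.1384]); YAW=np.radians(4.41); U=np.array([np.cos(YAW),np.sin(YAW)]); N=np.array([-U[1],U[0]])
def st():
    s=arm.state(); q=s["eef_rot"]; Rm=R.from_quat([q[1],q[2],q[3],q[0]]).as_matrix(); return s,Rm
def goto(p,jaw=None):
    s,Rm=st(); dl=Rm.T@(np.array(p)-s["position"])
    y=np.degrees(np.arctan2(Rm[1,0],Rm[0,0]))
    print("t",round(s["time"],2),"pos",s["position"].round(4),"yaw",y.round(2),"tilt",Rm[:,2].round(3),"q7",s["qpos"][6].round(3),"w",s["width"].round(4),"F",s["contact_force"].round(1))
    print("tool delta units",(dl/.04).round(3), "mm",(dl*1000).round(1))
    if jaw is not None: print("roll units",-np.radians((jaw-y+90)%180-90)/.08)
E
python3 -c "
from h import *
goto([.4855,-.2835,.10],-100.8)"
```

```text
Traceback (most recent call last):
  File "h.py", line 24, in goto
    print("t",round(s["time"],2),"pos",s["position"].round(4),"yaw",y.round(2),"tilt",Rm[:,2].round(3),"q7",s["qpos"][6].round(3),"w",s["width"].round(4),"F",s["contact_force"].round(1))
                                                                                                                                      ^^^^^^^^^^^^^^^^
AttributeError: 'float' object has no attribute 'round'
```

```bash
sed -i 's/s\["width"\].round(4)/round(float(s["width"]),4)/' h.py
python3 -c "
from h import *
goto([.4855,-.2835,.10],-100.8)"
```

```text
t 2.1 pos [ 0.3329 -0.3243  0.1257] yaw -101.65 tilt [ 0.004 -0.007 -1.   ] q7 -1.063 w 0.0873 F [ 0.6 -0.4  0.9]
tool delta units [-1.773 -3.527  0.651] mm [ -70.9 -141.1   26. ]
roll units -0.18522980983120169
```

{"op": "move_arm", "data": {"deltas": [[0,[-0.44,-0.88,0.15],-0.18],[0,[-0.44,-0.88,0.16],0],[0,[-0.44,-0.88,0.16],0],[0,[-0.44,-0.88,0.16],0],[0,[0,0,0],0]]}}

```text
time: 2.72
position: [0.4882, -0.2821, 0.0996]
eef_rot: [-0.001, -0.636, 0.772, -0.004]
contact_force: [-0.1, 0.3, 0.9]
width: 0.0873
```

```bash

python3 - <<'E'
from h import *
goto([.4855,-.2835,.04],-100.8)
d=cam("top");s=cam("scene")
crop(d,270,170,360,280,5,"pics/t1.png"); crop(s,260,200,400,320,5,"pics/s1.png")
E
```

```text
t 2.73 pos [ 0.4882 -0.2821  0.0996] yaw -101.04 tilt [ 0.004 -0.007 -1.   ] q7 -1.369 w 0.0873 F [-0.1  0.3  0.9]
tool delta units [0.04  0.069 1.489] mm [ 1.6  2.7 59.6]
roll units -0.05329449464886724
```

View pics/t1.png

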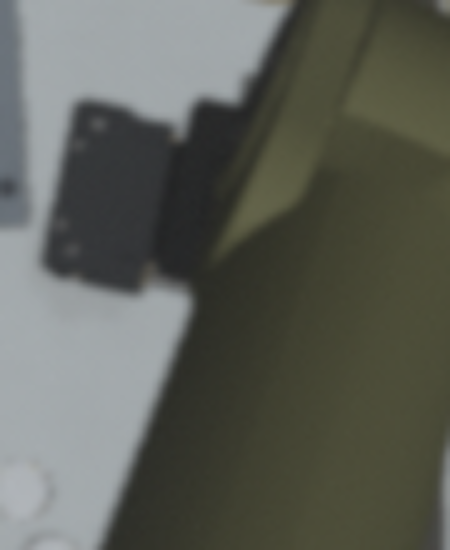

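View pics/s1.png

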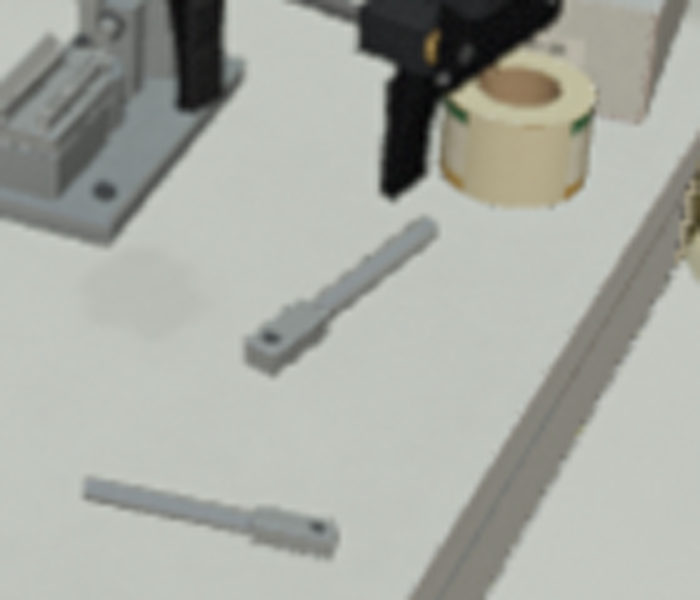

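The scene crop shows the plunger lying free, with the tang at (285,335), and the fingers straddling above it. Going down now.

{"op": "move_arm", "data": {"deltas": [[0,[0.04,0.07,0.75],-0.05],[0,[0,0,0.75],0],[0,[0,0,0.5],0],[0,[0,0,0],0]]}}

```text
time: 3.32
position: [0.4772, -0.2917, 0.0199]
eef_rot: [-0.004, -0.633, 0.774, -0.006]
contact_force: [-0.3, 0.4, 0.7]
width: 0.0868
```

```bash

python3 - <<'E'
from h import *
goto([.4855,-.2835,.003],-100.8)
s=cam("scene")
crop(s,260,160,400,280,5,"pics/s2.png")
E
```

```text
t 3.33 pos [ 0.4772 -0.2917  0.0199] yaw -101.51 tilt [ 0.001 -0.014 -1.   ] q7 -1.393 w 0.0868 F [-0.3  0.4  0.7]
tool delta units [-0.248 -0.16   0.419] mm [-9.9 -6.4 16.8]
roll units -0.1544275566248846
```

View pics/s2.png

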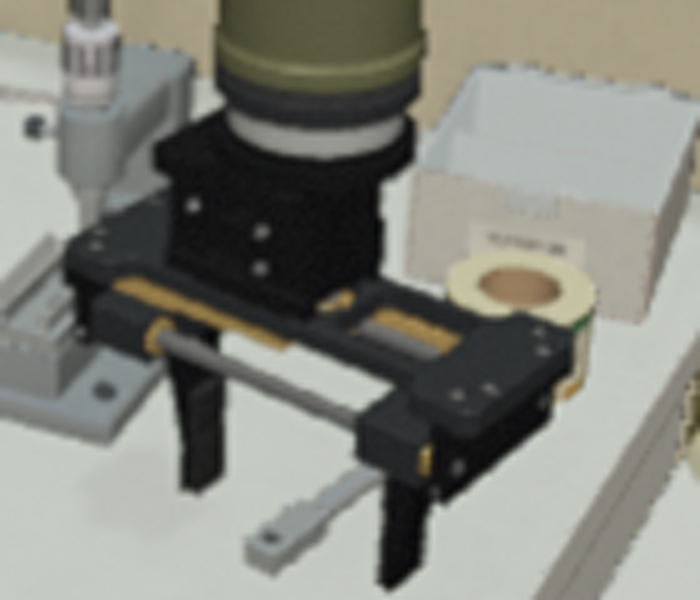

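{"op": "move_arm", "data": {"deltas": [[0,[-0.12,-0.08,0.1],-0.15],[0,[-0.12,-0.08,0.1],0],[0,[0,0,0.1],0],[0,[0,0,0.08],0],[0,[0,0,0],0]]}}

```text
time: 4.0
position: [0.4884, -0.2851, 0.0079]
eef_rot: [-0.003, -0.637, 0.77, -0.009]
contact_force: [0.3, -0.2, 0.2]
width: 0.0875
```

```bash

python3 - <<'E'
from h import *
goto([.4855,-.2835,.003],-100.8)
E
```

```text
t 4.0 pos [ 0.4884 -0.2851  0.0079] yaw -100.81 tilt [ 0.007 -0.018 -1.   ] q7 -1.412 w 0.0875 F [ 0.3 -0.2  0.2]
tool delta units [-0.029  0.081  0.122] mm [-1.1  3.2  4.9]
roll units -0.0016879565696437306
```

{"op": "move_arm", "data": {"deltas": [[0,[-0.03,0.08,0.1],0],[0,[0,0,0],0]]}}

```text
time: 4.25
position: [0.4851, -0.2834, 0.0035]
eef_rot: [-0.003, -0.637, 0.771, -0.009]
contact_force: [-0.9, -0.0, -0.5]
width: 0.0871
```

```bash

python3 - <<'E'
from h import *
goto([.4855,-.2835,.003],-100.8)
E
```

```text
t 4.25 pos [ 0.4851 -0.2834  0.0035] yaw -100.82 tilt [ 0.007 -0.018 -1.   ] q7 -1.414 w 0.0871 F [-0.9 -0.  -0.5]
tool delta units [ 0.    -0.01   0.013] mm [ 0.  -0.4  0.5]
roll units -0.005324021658340445
```

{"op": "move_arm", "data": {"deltas": [[0.5,[0,0,0],0],[0.7,[0,0,0],0],[0.8,[0,0,0],0],[1,[0,0,0],0],[1,[0,0,0],0],[1,[0,0,0],0]]}}

```text
time: 5.0
position: [0.4854, -0.2837, 0.0039]
eef_rot: [-0.003, -0.637, 0.771, -0.009]
contact_force: [-0.8, -0.3, 0.5]
width: 0.0353
```

```bash

python3 - <<'E'
from h import *
goto([.4855,-.2835,.003],-100.8)
E
```

```text
t 5.0 pos [ 0.4854 -0.2837  0.0039] yaw -100.84 tilt [ 0.007 -0.018 -1.   ] q7 -1.414 w 0.0353 F [-0.8 -0.3  0.5]
tool delta units [-0.006 -0.002  0.022] mm [-0.2 -0.1  0.9]
roll units -0.007805633422303641
```

{"op": "move_arm", "data": {"deltas": [[1,[0,0,0],0],[1,[0,0,0],0],[1,[0,0,0],0],[1,[0,0,0],0]]}}

```text
time: 5.5
position: [0.4853, -0.2836, 0.0038]
eef_rot: [-0.003, -0.637, 0.771, -0.009]
contact_force: [0.1, 0.3, 0.3]
width: 0.0156
```

```bash

python3 - <<'E'
from h import *
goto([.4855,-.2835,.1],-100.8)
E
```

```text
t 5.5 pos [ 0.4853 -0.2836  0.0038] yaw -100.84 tilt [ 0.007 -0.018 -1.   ] q7 -1.414 w 0.0156 F [0.1 0.3 0.3]
tool delta units [ 0.036 -0.029 -2.404] mm [  1.4  -1.2 -96.1]
roll units -0.008749889114425218
```

Width 15.6 mm, so the tang is gripped. I'll lift, turning towards the channel direction.

{"op": "move_arm", "data": {"deltas": [[1,[0,0,-0.3],0],[1,[0,0.2,-0.5],-0.6],[1,[0,0.4,-0.6],-0.7],[1,[0,0.4,-0.5],-0.7],[1,[0,0,-0.4],-0.7],[1,[0,0,0],-0.5],[1,[0,0,0],0]]}}

```text
time: 6.38
position: [0.4428, -0.276, 0.1013]
eef_rot: [0.005, 0.733, -0.68, 0.009]
contact_force: [0.1, 0.3, -1.9]
width: 0.0155
```

```bash

python3 - <<'E'
from h import *
goto(np.r_[O-.130*U,.1],-85.6)
E
```

```text
t 6.38 pos [ 0.4428 -0.276   0.1013] yaw -85.66 tilt [ 0.006 -0.019 -1.   ] q7 -1.061 w 0.0155 F [ 0.1  0.3 -1.9]
tool delta units [-3.169 -0.404 -0.027] mm [-126.8  -16.2   -1.1]
roll units -0.012114111531925762
```

{"op": "move_arm", "data": {"deltas": [[1,[-0.62,0,0],0],[1,[-0.62,0,0],0],[1,[-0.62,0,0],0],[1,[-0.62,0,0],0],[1,[-0.62,0,0],0],[1,[0,0,0],0]]}}

```text
time: 7.12
position: [0.4312, -0.1413, 0.098]
eef_rot: [0.005, 0.734, -0.679, 0.006]
contact_force: [1.1, -0.5, -1.9]
width: 0.0152
```

```bash

python3 - <<'E'
from h import *
goto(np.r_[O-.130*U,.085],-85.6)
s=cam("scene"); d=cam("top")
crop(s,210,130,350,250,5,"pics/s3.png"); crop(d,220,130,330,260,5,"pics/t3.png")
E
```

```text
t 7.12 pos [ 0.4312 -0.1413  0.098 ] yaw -85.57 tilt [ 0.003 -0.016 -1.   ] q7 -1.264 w 0.0152 F [ 1.1 -0.5 -1.9]
tool delta units [ 0.206 -0.435  0.329] mm [  8.2 -17.4  13.2]
roll units 0.007183498118743452
```

View pics/s3.png

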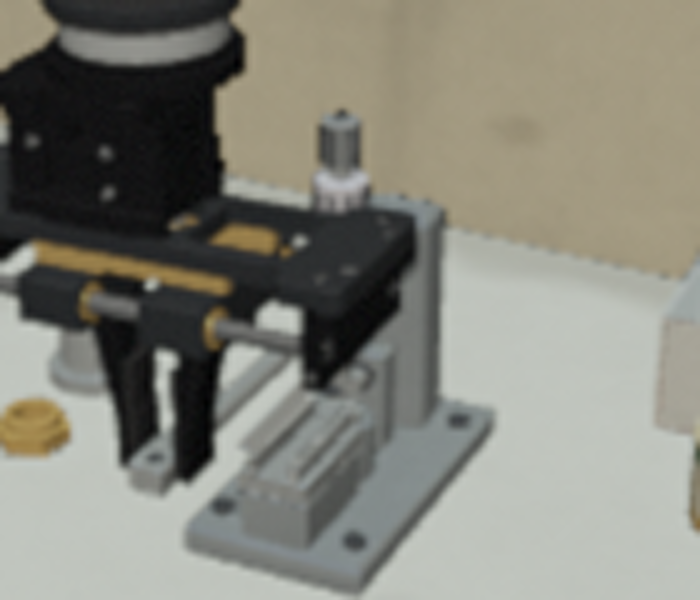

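View pics/t3.png

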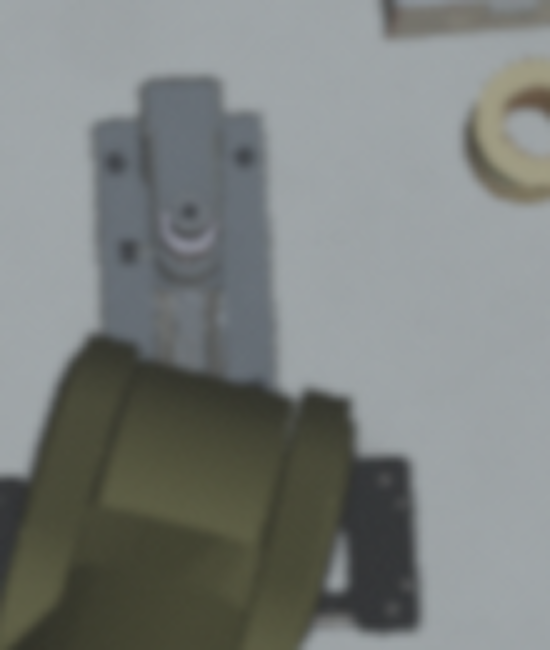

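{"op": "move_arm", "data": {"deltas": [[1,[0.2,-0.14,0.06],0],[1,[0,-0.14,0.06],0],[1,[0,-0.14,0.06],0],[1,[0,0,0],0]]}}

```text
time: 7.72
position: [0.4502, -0.1537, 0.0903]
eef_rot: [0.005, 0.731, -0.682, 0.007]
contact_force: [0.2, -0.5, -1.4]
width: 0.0157
```

```bash

python3 - <<'E'
from h import *
goto(np.r_[O-.130*U,.085],-85.6)
s=cam("scene"); d=cam("top")
crop(s,220,150,320,250,7,"pics/s4.png"); crop(d,230,150,290,230,8,"pics/t4.png")
E
```

```text
t 7.72 pos [ 0.4502 -0.1537  0.0903] yaw -86.01 tilt [ 0.003 -0.016 -1.   ] q7 -1.285 w 0.0157 F [ 0.2 -0.5 -1.4]
tool delta units [-0.136  0.013  0.131] mm [-5.4  0.5  5.2]
roll units -0.08953102919141748
```

View pics/s4.png

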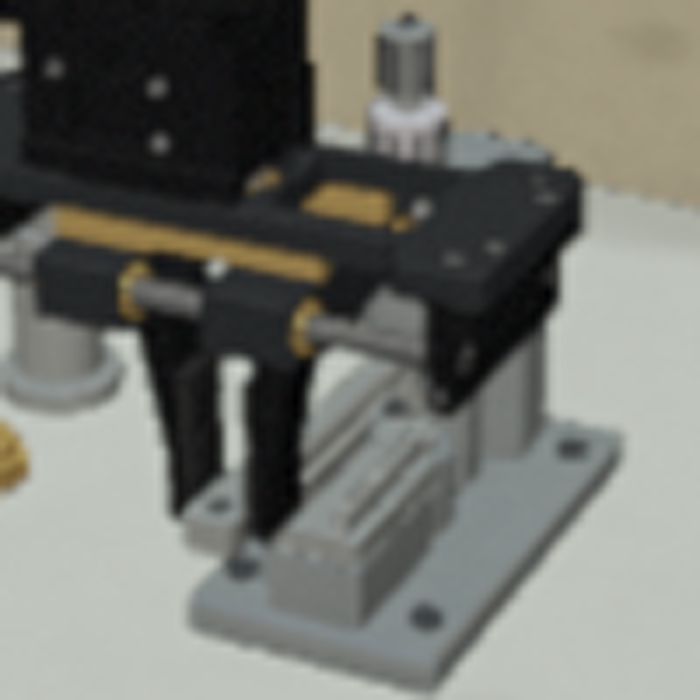

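View pics/t4.png

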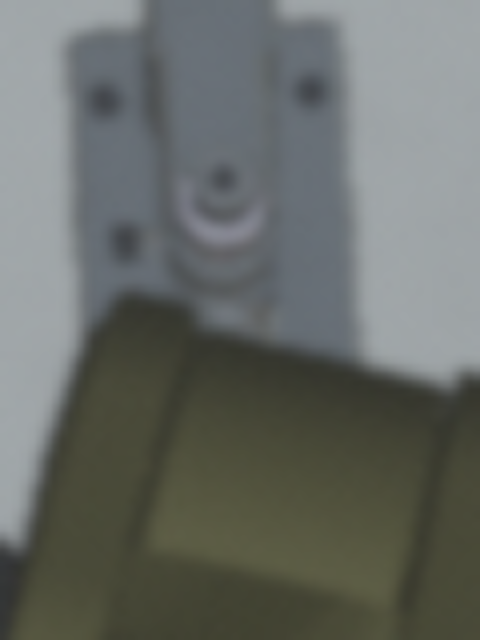

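{"op": "move_arm", "data": {"deltas": [[1,[-0.13,0,0.08],-0.09],[1,[0,0,0],0],[1,[0,0,0],0]]}}

```text
time: 8.2
position: [0.4491, -0.1479, 0.087]
eef_rot: [0.005, 0.734, -0.679, 0.007]
contact_force: [0.1, -0.2, -1.7]
width: 0.0156
```

```bash

python3 - <<'E'
from h import *
goto(np.r_[O-.130*U,.075],-85.6)
E
```

```text
t 8.2 pos [ 0.4491 -0.1479  0.087 ] yaw -85.54 tilt [ 0.003 -0.017 -1.   ] q7 -1.289 w 0.0156 F [ 0.1 -0.2 -1.7]
tool delta units [ 0.008 -0.003  0.3  ] mm [ 0.3 -0.1 12. ]
roll units 0.012823239025100254
```

{"op": "move_arm", "data": {"deltas": [[1,[0,0,0.1],0],[1,[0,0,0.1],0],[1,[0,0,0.1],0],[1,[0,0,0],0],[1,[0,0,0],0]]}}

```text
time: 8.82
position: [0.4489, -0.1483, 0.074]
eef_rot: [0.005, 0.734, -0.679, 0.007]
contact_force: [-0.5, -0.4, -0.6]
width: 0.0157
```

```bash

python3 - <<'E'
from h import *
goto(np.r_[O-.130*U,.0545],-85.6)
s=cam("scene"); d=cam("top")
crop(s,220,170,320,260,7,"pics/s5.png"); crop(d,240,160,280,210,12,"pics/t5.png")
E
```

```text
t 8.82 pos [ 0.4489 -0.1483  0.074 ] yaw -85.56 tilt [ 0.003 -0.017 -1.   ] q7 -1.299 w 0.0157 F [-0.5 -0.4 -0.6]
tool delta units [-0.004 -0.009  0.488] mm [-0.2 -0.3 19.5]
roll units 0.009594590927796099
```

View pics/s5.png

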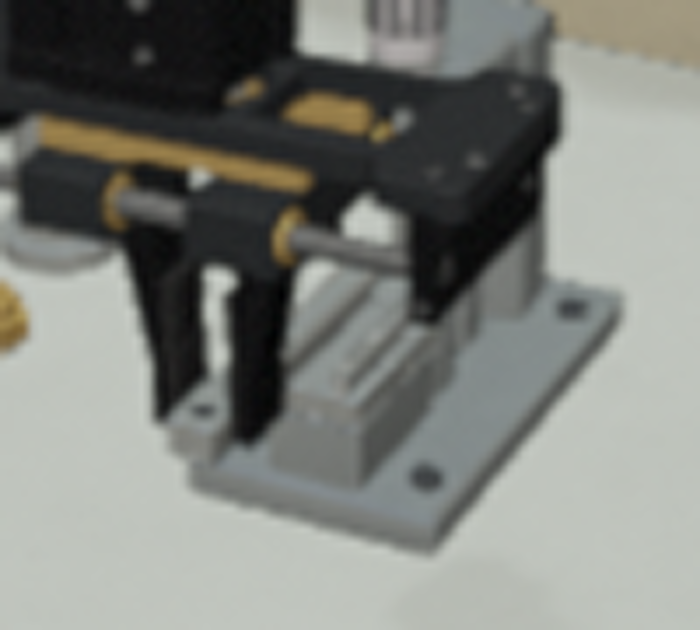

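View pics/t5.png

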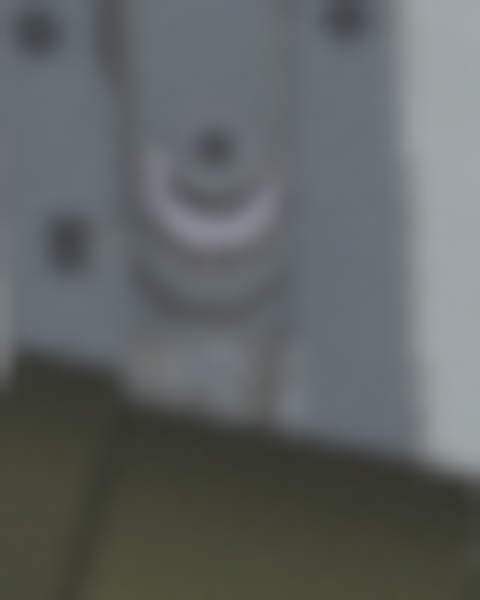

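Top crop: the bright tip at (215,370) lies midway between the lips at about 150 and 272. Lowering gently.

{"op": "move_arm", "data": {"deltas": [[1,[0,0,0.1],0],[1,[0,0,0.08],0],[1,[0,0,0.08],0],[1,[0,0,0],0]]}}

```text
time: 9.43
position: [0.4489, -0.1485, 0.063]
eef_rot: [0.005, 0.734, -0.679, 0.007]
contact_force: [-0.2, -0.6, -3.0]
width: 0.0155
```

```bash

python3 - <<'E'
from h import *
goto(np.r_[O-.130*U,.0545],-85.6)
s,_=st(); print(s["wrist_torque"])
E
```

```text
t 9.43 pos [ 0.4489 -0.1485  0.063 ] yaw -85.56 tilt [ 0.003 -0.017 -1.   ] q7 -1.308 w 0.0155 F [-0.2 -0.6 -3. ]
tool delta units [-0.005 -0.009  0.212] mm [-0.2 -0.4  8.5]
roll units 0.008098811861855
[0.08893826 0.03447879 0.00706453]
```

{"op": "move_arm", "data": {"deltas": [[1,[0,0,0.06],0],[1,[0,0,0.06],0],[1,[0,0,0.04],0],[1,[0,0,0],0]]}}

```text
time: 9.93
position: [0.449, -0.1486, 0.0562]
eef_rot: [0.005, 0.734, -0.679, 0.007]
contact_force: [0.6, 0.2, -2.0]
width: 0.0156
```

```bash

python3 - <<'E'
from h import *
goto(np.r_[O-.130*U,.0545],-85.6)
s,_=st(); print(s["wrist_torque"])
E
```

```text
t 9.93 pos [ 0.449  -0.1486  0.0562] yaw -85.56 tilt [ 0.003 -0.017 -1.   ] q7 -1.313 w 0.0156 F [ 0.6  0.2 -2. ]
tool delta units [-0.006 -0.007  0.042] mm [-0.2 -0.3  1.7]
roll units 0.008451329191539991
[0.00219281 0.10126974 0.03164927]
```

{"op": "move_arm", "data": {"deltas": [[1,[0,0,0.04],0],[1,[0,0,0.02],0],[1,[0,0,0],0],[1,[0,0,0],0]]}}

```text
time: 10.42
position: [0.4492, -0.1488, 0.0541]
eef_rot: [0.005, 0.734, -0.679, 0.007]
contact_force: [-0.9, 0.9, -0.0]
width: 0.0155
```

```bash

python3 - <<'E'
from h import *
goto(np.r_[O-.095*U,.0545],-85.6)
s,_=st(); print(s["wrist_torque"])
E
```

```text
t 10.43 pos [ 0.4492 -0.1488  0.0541] yaw -85.56 tilt [ 0.003 -0.017 -1.   ] q7 -1.316 w 0.0155 F [-0.9  0.9 -0. ]
tool delta units [-0.008 -0.877 -0.009] mm [ -0.3 -35.1  -0.4]
roll units 0.008301947637858772
[ 0.0925553   0.11791831 -0.05942069]
```

{"op": "move_arm", "data": {"deltas": [[1,[0,-0.12,0],0],[1,[0,-0.12,0],0],[1,[0,-0.12,0],0],[1,[0,-0.12,0],0],[1,[0,0,0],0]]}}

```text
time: 11.05
position: [0.4701, -0.147, 0.0542]
eef_rot: [0.005, 0.734, -0.679, 0.007]
contact_force: [0.6, -0.7, -0.2]
width: 0.0154
```

```bash

python3 - <<'E'
from h import *
goto(np.r_[O-.095*U,.0545],-85.6)
s,_=st(); print(s["wrist_torque"])
d=cam("top");crop(d,240,160,280,210,12,"pics/t6.png")
s=cam("scene");crop(s,220,170,320,260,7,"pics/s6.png")
E
```

```text
t 11.05 pos [ 0.4701 -0.147   0.0542] yaw -85.55 tilt [ 0.004 -0.017 -1.   ] q7 -1.349 w 0.0154 F [ 0.6 -0.7 -0.2]
tool delta units [-0.005 -0.352 -0.008] mm [ -0.2 -14.1  -0.3]
roll units 0.010685245127607565
[ 0.06779168 -0.08302196 -0.03754582]
```

View pics/s6.png

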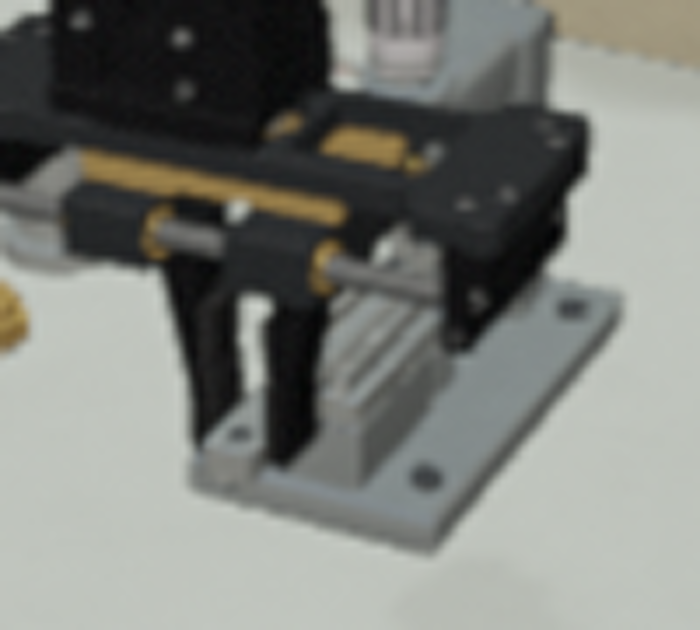

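{"op": "move_arm", "data": {"deltas": [[1,[0,-0.1,0],0],[1,[0,-0.08,0],0],[1,[0,0,0],0]]}}

```text
time: 11.52
position: [0.4769, -0.1465, 0.0541]
eef_rot: [0.005, 0.734, -0.679, 0.007]
contact_force: [-0.2, -0.1, -1.3]
width: 0.0157
```

{"op": "move_arm", "data": {"deltas": [[1,[0,-0.03,0],0],[1,[0,-0.03,0],0]]}}

```text
time: 11.78
position: [0.4789, -0.1463, 0.054]
eef_rot: [0.006, 0.734, -0.679, 0.006]
contact_force: [-2.2, 1.1, -0.1]
width: 0.0159
```

```bash

python3 - <<'E'
from h import *
goto(np.r_[O-.095*U,.0545],-85.6)
E
```

```text
t 11.78 pos [ 0.4789 -0.1463  0.054 ] yaw -85.58 tilt [ 0.002 -0.017 -1.   ] q7 -1.364 w 0.0159 F [-2.2  1.1 -0.1]
tool delta units [-0.004 -0.132 -0.014] mm [-0.1 -5.3 -0.5]
roll units 0.004376816412030593
```

{"op": "move_arm", "data": {"deltas": [[1,[0,-0.03,0],0]]}}

```text
time: 11.9
position: [0.48, -0.1462, 0.0539]
eef_rot: [0.006, 0.734, -0.679, 0.006]
contact_force: [-2.2, 0.4, 0.1]
width: 0.0155
```

{"op": "move_arm", "data": {"deltas": [[1,[0,-0.03,0],0]]}}

```text
time: 12.02
position: [0.4812, -0.1461, 0.0539]
eef_rot: [0.006, 0.734, -0.679, 0.006]
contact_force: [-1.4, 0.4, 0.7]
width: 0.0155
```

Still sliding freely, with friction of about 2 N. Continuing.

{"op": "move_arm", "data": {"deltas": [[1,[0,-0.03,0],0]]}}

```text
time: 12.15
position: [0.4824, -0.146, 0.0539]
eef_rot: [0.006, 0.734, -0.679, 0.006]
contact_force: [-2.0, 0.8, 0.2]
width: 0.0156
```

{"op": "move_arm", "data": {"deltas": [[1,[0,-0.03,0],0]]}}

```text
time: 12.28
position: [0.4836, -0.1459, 0.0539]
eef_rot: [0.006, 0.734, -0.679, 0.006]
contact_force: [-2.3, 0.5, 0.7]
width: 0.015
```

{"op": "move_arm", "data": {"deltas": [[1,[0,-0.02,0],0]]}}

```text
time: 12.4
position: [0.4845, -0.1458, 0.0539]
eef_rot: [0.006, 0.734, -0.679, 0.006]
contact_force: [-1.9, -0.0, 0.1]
width: 0.0154
```

{"op": "move_arm", "data": {"deltas": [[1,[0,-0.02,0],0]]}}

```text
time: 12.52
position: [0.4849, -0.1458, 0.0538]
eef_rot: [0.006, 0.734, -0.679, 0.006]
contact_force: [-3.9, 1.2, 2.4]
width: 0.0154
```

{"op": "move_arm", "data": {"deltas": [[1,[0,-0.02,0],0]]}}

```text
time: 12.65
position: [0.4848, -0.1458, 0.0537]
eef_rot: [0.007, 0.734, -0.679, 0.005]
contact_force: [-5.7, 2.0, 4.0]
width: 0.0158
```

{"op": "move_arm", "data": {"deltas": [[1,[0,-0.02,0],0]]}}

```text
time: 12.78
position: [0.4848, -0.1458, 0.0537]
eef_rot: [0.008, 0.734, -0.68, 0.004]
contact_force: [-4.1, 1.1, 3.6]
width: 0.0157
```

Position has stopped at 0.4848, nominal for home being about 0.484, and the force has risen to about 5 N. One slightly firmer press, then release.

{"op": "move_arm", "data": {"deltas": [[1,[0,-0.03,0],0]]}}

```text
time: 12.9
position: [0.4849, -0.1458, 0.0537]
eef_rot: [0.009, 0.734, -0.68, 0.003]
contact_force: [-6.2, 1.1, 6.4]
width: 0.0156
```

{"op": "move_arm", "data": {"deltas": [[0.8,[0,-0.01,0],0],[0.7,[0,0,0],0],[0.6,[0,0,0],0]]}}

```text
time: 13.28
position: [0.488, -0.1461, 0.0545]
eef_rot: [0.007, 0.734, -0.68, 0.006]
contact_force: [-0.1, 0.3, -0.3]
width: 0.0288
```

```bash

python3 - <<'E'
from h import *
goto(np.r_[O-.095*U,.0545],-85.6)
s=cam("scene");crop(s,220,150,320,250,7,"pics/s7.png")
E
```

```text
t 13.28 pos [ 0.488  -0.1461  0.0545] yaw -85.62 tilt [-0.001 -0.018 -1.   ] q7 -1.379 w 0.0288 F [-0.1  0.3 -0.3]
tool delta units [-0.016  0.093 -0.001] mm [-0.6  3.7 -0. ]
roll units -0.0038510009209399344
```

View pics/s7.png

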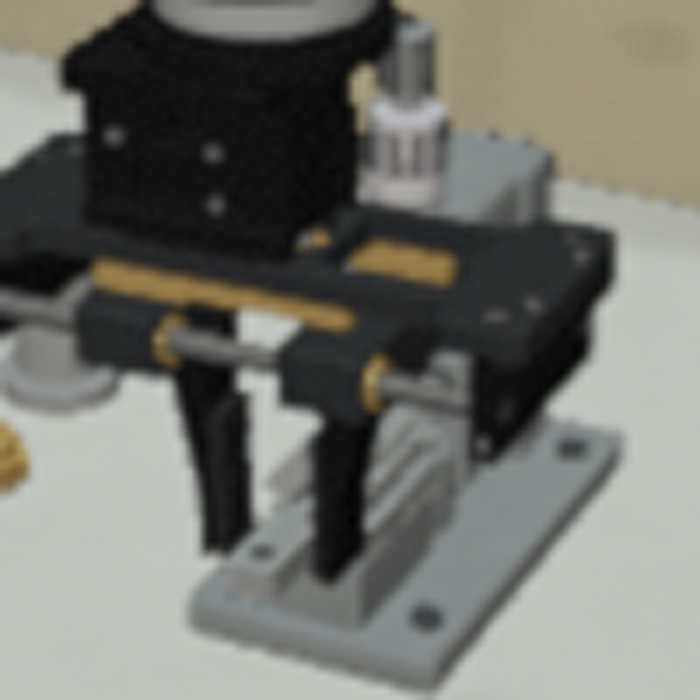

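The plunger lies in the channel, released. I'll lift out, winding the wrist back for the ratchet turn.

{"op": "move_arm", "data": {"deltas": [[0.45,[0,0,0],0],[0.45,[0,0,0],0],[0.45,[0,0,-0.3],0],[0.45,[0,0,-0.5],0],[0.45,[0,0.1,-0.7],0],[0.45,[0,0.1,-0.7],0],[0.45,[0,0,-0.7],0],[0.45,[0,0,-0.7],0],[0.45,[0,0,-0.6],0],[0.45,[0,0,-0.3],0],[0.45,[0,0,0],0]]}}

```text
time: 14.7
position: [0.4808, -0.1425, 0.2463]
eef_rot: [0.006, 0.734, -0.679, 0.009]
contact_force: [0.3, -0.3, -0.5]
width: 0.0482
```

```bash

python3 - <<'E'
from h import *
goto(np.r_[O,.225],-85.6)
d=cam("top");crop(d,220,140,300,240,6,"pics/t8.png")
s=cam("scene");crop(s,220,130,330,250,6,"pics/s8.png")
E
```

```text
t 14.7 pos [ 0.4808 -0.1425  0.2463] yaw -85.52 tilt [ 0.005 -0.02  -1.   ] q7 -1.273 w 0.0482 F [ 0.3 -0.3 -0.5]
tool delta units [ 0.079 -2.452  0.543] mm [  3.1 -98.1  21.7]
roll units 0.017235269986798592
```

View pics/s8.png

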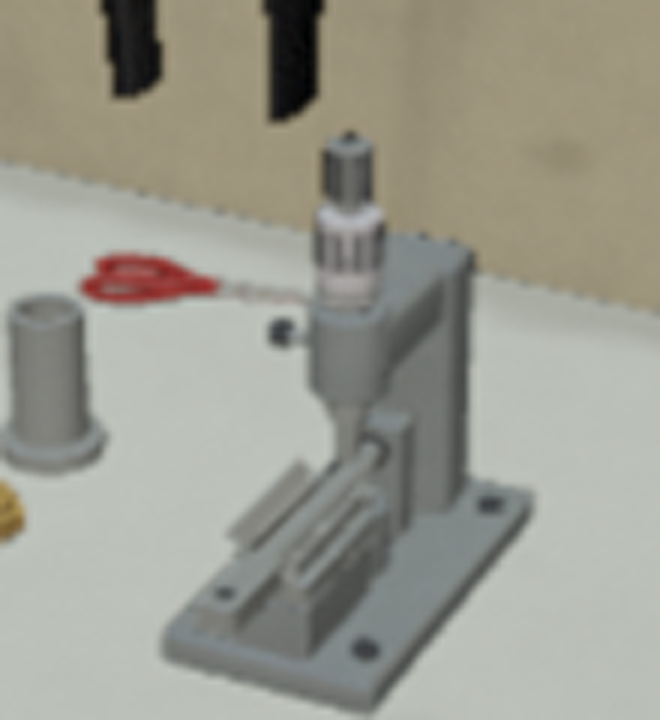

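View pics/t8.png

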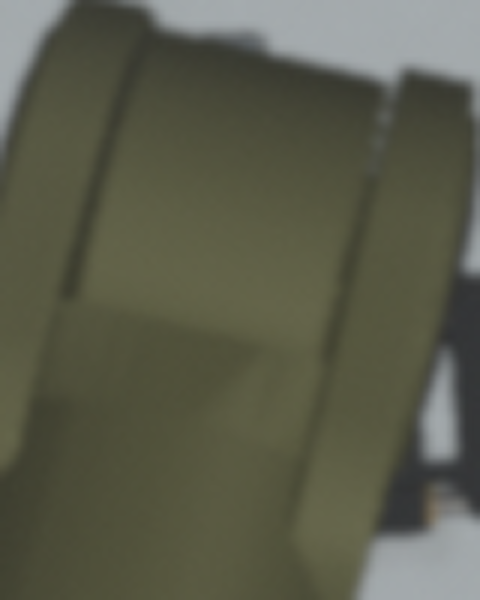

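The scene crop shows the plunger home at the stop, with its tip at (375,450) under the spindle. Now over the knob, and wind back.

{"op": "move_arm", "data": {"deltas": [[0.45,[0,-0.6,0],0],[0.45,[0,-0.6,0],0],[0.45,[0,-0.6,0],0],[0.45,[0,-0.5,0],0],[0.45,[0,0,0],-1],[0.45,[0,0,0],-1],[0.45,[0,0,0],-1],[0.45,[0,0,0],-1],[0.45,[0,0,0],-1],[0.45,[0,0,0],-1],[0.45,[0,0,0],-1],[0.45,[0,0,0],-1]]}}

```text
time: 16.3
position: [0.5658, -0.1335, 0.2247]
eef_rot: [0.009, 0.915, -0.403, -0.011]
contact_force: [-0.1, 0.5, -0.1]
width: 0.048
```

{"op": "move_arm", "data": {"deltas": [[0.45,[0,0,0],-1],[0.45,[0,0,0],-1],[0.45,[0,0,0],-1],[0.45,[0,0,0],-1],[0.45,[0,0,0],-1],[0.45,[0,0,0],-1],[0.45,[0,0,0],-1],[0.45,[0,0,0],-1],[0.45,[0,0,0],-1],[0.45,[0,0,0],-1],[0.45,[0,0,0],-1],[0.45,[0,0,0],-1]]}}

```text
time: 17.8
position: [0.5562, -0.1315, 0.2051]
eef_rot: [-0.005, 0.996, 0.082, -0.029]
contact_force: [0.3, 0.4, -0.5]
width: 0.0478
```

```bash

python3 - <<'E'
from h import *
goto(np.r_[O,.225])
E
```

```text
t 17.8 pos [ 0.5562 -0.1315  0.2051] yaw 9.46 tilt [-0.058  0.004 -0.998] q7 0.198 w 0.0478 F [ 0.3  0.4 -0.5]
tool delta units [ 0.503  0.255 -0.53 ] mm [ 20.1  10.2 -21.2]
```

{"op": "move_arm", "data": {"deltas": [[0.45,[0,0,0],0],[0.45,[0,0,0],0]]}}

```text
time: 18.05
position: [0.5551, -0.1314, 0.203]
eef_rot: [-0.006, 0.996, 0.081, -0.031]
contact_force: [-0.0, -0.7, 0.0]
width: 0.0477
```

```bash

python3 - <<'E'
from h import *
goto(np.r_[O,.225]); s,_=st(); print(s["qpos"].round(3),s["dq"].round(3))
E
```

```text
t 18.05 pos [ 0.5551 -0.1314  0.203 ] yaw 9.35 tilt [-0.062  0.006 -0.998] q7 0.196 w 0.0477 F [-0.  -0.7  0. ]
tool delta units [ 0.525  0.261 -0.588] mm [ 21.   10.4 -23.5]
[ 0.802  0.289 -0.742  1.606  0.196  1.387  0.196] [-0.001  0.006  0.004  0.008 -0.001 -0.001  0.   ]
```

{"op": "move_arm", "data": {"deltas": [[0.45,[0,0,-0.5],0],[0.45,[0,0,-0.5],0],[0.45,[0,0,0],0],[0.45,[0,0,0],0]]}}

```text
time: 18.55
position: [0.5581, -0.1315, 0.2462]
eef_rot: [-0.005, 0.996, 0.08, -0.03]
contact_force: [0.2, 0.4, -0.3]
width: 0.0479
```

```bash

python3 - <<'E'
from h import *
goto(np.r_[O,.225]); s,_=st(); print(s["qpos"].round(3),s["dq"].round(3))
E
```

```text
t 18.55 pos [ 0.5581 -0.1315  0.2462] yaw 9.24 tilt [-0.061  0.006 -0.998] q7 0.205 w 0.0479 F [ 0.2  0.4 -0.3]
tool delta units [0.516 0.262 0.497] mm [20.6 10.5 19.9]
[ 0.802  0.27  -0.746  1.538  0.182  1.467  0.205] [-0.    -0.008 -0.003 -0.017 -0.002  0.003 -0.002]
```

{"op": "move_arm", "data": {"deltas": [[0.45,[0,0,0],1],[0.45,[0,0,0],1],[0.45,[0,0,0],1],[0.45,[0,0,0],1]]}}

```text
time: 19.05
position: [0.5569, -0.1313, 0.2442]
eef_rot: [-0.001, 0.996, -0.085, -0.032]
contact_force: [0.2, 0.6, -0.1]
width: 0.0478
```

```bash

python3 - <<'E'
from h import *
goto(np.r_[O,.225]); s,_=st(); print(s["qpos"].round(3),s["dq"].round(3))
E
```

```text
t 19.05 pos [ 0.5569 -0.1313  0.2442] yaw -9.74 tilt [-0.064  0.007 -0.998] q7 -0.115 w 0.0478 F [ 0.2  0.6 -0.1]
tool delta units [0.602 0.08  0.444] mm [24.1  3.2 17.8]
[ 0.768  0.262 -0.702  1.542  0.168  1.464 -0.115] [-0.067 -0.014  0.088  0.01  -0.025 -0.004 -0.639]
```

Rolling brings some sag and tilt drift, so I'll correct for that. Centring over the knob with small steps.

{"op": "move_arm", "data": {"deltas": [[0.45,[0.2,0.03,0],0],[0.45,[0.2,0.03,0.1],0],[0.45,[0.18,0.02,0.1],0],[0.45,[0,0,0],0],[0.45,[0,0,0],0]]}}

```text
time: 19.68
position: [0.5798, -0.1388, 0.2323]
eef_rot: [-0.001, 0.996, -0.083, -0.033]
contact_force: [-1.0, 0.3, -0.1]
width: 0.048
```

```bash

python3 - <<'E'
from h import *
goto(np.r_[O,.205]); s,_=st(); print(s["qpos"].round(3))
s=cam("scene");crop(s,230,90,330,190,7,"pics/s9.png")
for p in proj(s,[np.r_[O,.196],np.r_[O,.172]]): print((p-[230,90])*7)
E
```

```text
t 19.68 pos [ 0.5798 -0.1388  0.2323] yaw -9.55 tilt [-0.066  0.008 -0.998] q7 -0.13 w 0.048 F [-1.   0.3 -0.1]
tool delta units [ 0.021 -0.009  0.683] mm [ 0.8 -0.4 27.3]
[ 0.741  0.326 -0.694  1.497  0.204  1.46  -0.13 ]
[341.35925349 440.18564667]
[340.88770065 511.27121065]
```

View pics/s9.png

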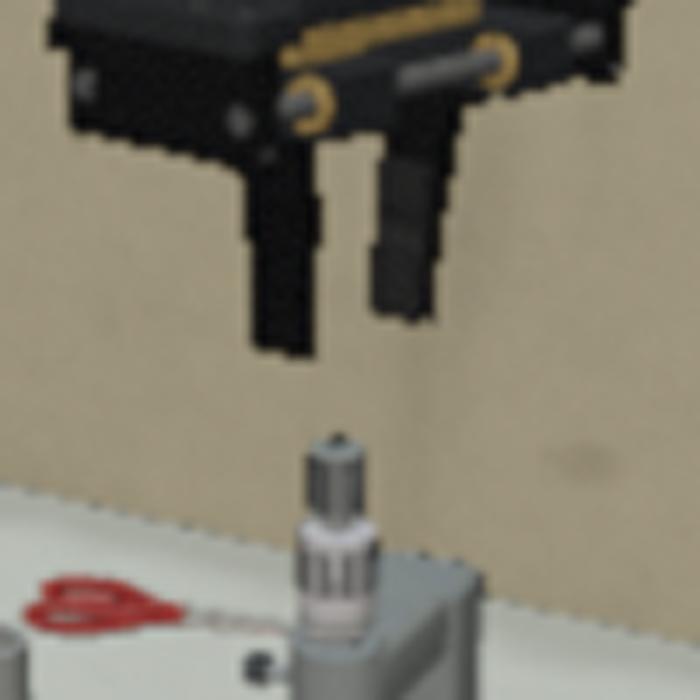

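Fingers straddle the knob: the finger ends' midpoint is at about (343,335) and the knob at (337,445). Going down.

{"op": "move_arm", "data": {"deltas": [[0.45,[0,0,0.25],0],[0.45,[0,0,0.25],0],[0.45,[0,0,0.25],0],[0.45,[0,0,0.15],0],[0.45,[0,0,0],0]]}}

```text
time: 20.35
position: [0.5764, -0.1386, 0.1935]
eef_rot: [-0.001, 0.996, -0.083, -0.034]
contact_force: [0.5, -0.1, -0.6]
width: 0.0479
```

```bash

python3 - <<'E'
from h import *
goto(np.r_[O,.180])
E
```

```text
t 20.35 pos [ 0.5764 -0.1386  0.1935] yaw -9.55 tilt [-0.067  0.007 -0.998] q7 -0.139 w 0.0479 F [ 0.5 -0.1 -0.6]
tool delta units [ 0.084 -0.016  0.333] mm [ 3.4 -0.6 13.3]
```

{"op": "move_arm", "data": {"deltas": [[0.45,[0.07,-0.01,0.12],0],[0.45,[0,0,0.12],0],[0.45,[0,0,0.06],0],[0.45,[0,0,0],0]]}}

```text
time: 20.85
position: [0.579, -0.1386, 0.181]
eef_rot: [-0.001, 0.996, -0.083, -0.033]
contact_force: [-0.4, 0.4, 0.9]
width: 0.0478
```

```bash

python3 - <<'E'
from h import *
goto(np.r_[O,.180])
E
```

```text
t 20.85 pos [ 0.579  -0.1386  0.181 ] yaw -9.55 tilt [-0.066  0.007 -0.998] q7 -0.145 w 0.0478 F [-0.4  0.4  0.9]
tool delta units [-0.002 -0.004  0.026] mm [-0.1 -0.2  1. ]
```

{"op": "move_arm", "data": {"deltas": [[0.6,[0,0,0.05],0],[0.7,[0,0,0],0],[0.75,[0,0,0],0],[0.85,[0,0,0],0],[1,[0,0,0],0],[1,[0,0,0],0]]}}

```text
time: 21.6
position: [0.5799, -0.1387, 0.1793]
eef_rot: [-0.001, 0.996, -0.083, -0.032]
contact_force: [0.2, 0.7, -0.4]
width: 0.0168
```

```bash

python3 - <<'E'
from h import *
goto(np.r_[O,.180])
E
```

```text
t 21.6 pos [ 0.5799 -0.1387  0.1793] yaw -9.56 tilt [-0.063  0.007 -0.998] q7 -0.146 w 0.0168 F [ 0.2  0.7 -0.4]
tool delta units [-0.026 -0.004 -0.017] mm [-1.1 -0.2 -0.7]
```

Knob gripped. I'll turn clockwise (positive roll) with a slight upward bias.

{"op": "move_arm", "data": {"deltas": [[1,[0,0,0],0],[1,[0,0,0],0.6],[1,[0,0,0],0.8],[1,[0,0,-0.01],0.8],[1,[0,0,-0.01],0.8],[1,[0,0,0],0.8]]}}

```text
time: 22.35
position: [0.5792, -0.1385, 0.1793]
eef_rot: [0.004, 0.971, -0.238, -0.033]
contact_force: [0.3, -0.1, 0.4]
width: 0.0167
```

```bash

python3 - <<'E'
from h import *
goto(np.r_[O,.180]); s,_=st(); print(s["wrist_torque"].round(3))
E
```

```text
t 22.35 pos [ 0.5792 -0.1385  0.1793] yaw -27.55 tilt [-0.065  0.007 -0.998] q7 -0.445 w 0.0167 F [ 0.3 -0.1  0.4]
tool delta units [-0.009  0.002 -0.017] mm [-0.4  0.1 -0.7]
[-0.046 -0.336  0.035]
```

{"op": "move_arm", "data": {"deltas": [[1,[0,0,0],1],[1,[0,0,-0.01],1],[1,[0,0,0],1],[1,[0,0,-0.01],1],[1,[0,0,0],1],[1,[0,0,-0.01],1],[1,[0,0,0],1],[1,[0,0,-0.01],1]]}}

```text
time: 23.35
position: [0.5782, -0.1375, 0.1795]
eef_rot: [0.014, 0.841, -0.54, -0.031]
contact_force: [2.2, -0.2, -3.6]
width: 0.0168
```

```bash

python3 - <<'E'
from h import *
goto(np.r_[O,.180]); s,_=st(); print(s["wrist_torque"].round(3))
s=cam("scene");crop(s,230,120,330,220,7,"pics/s10.png")
E
```

```text
t 23.35 pos [ 0.5782 -0.1375  0.1795] yaw -65.43 tilt [-0.068  0.01  -0.998] q7 -1.079 w 0.0168 F [ 2.2 -0.2 -3.6]
tool delta units [ 0.027 -0.006 -0.014] mm [ 1.1 -0.3 -0.6]
[ 0.018 -0.586  0.021]
```

View pics/s10.png

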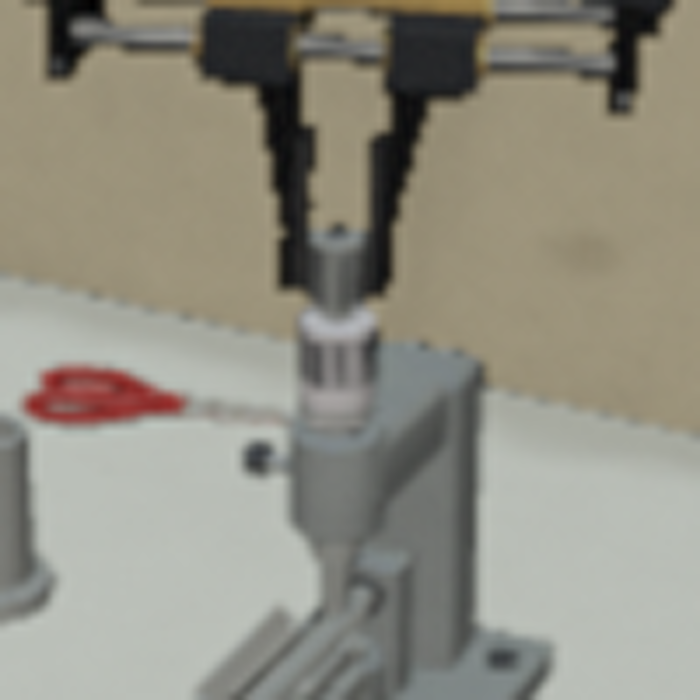

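Fingers are on the knob's upper part, clear of the thimble. Carrying on.

{"op": "move_arm", "data": {"deltas": [[1,[0,0,0],1],[1,[0,0,0],1],[1,[0,0,-0.01],1],[1,[0,0,0],1],[1,[0,0,0],1],[1,[0,0,-0.01],1],[1,[0,0,0],1],[1,[0,0,0],1],[1,[0,0,-0.01],1]]}}

```text
time: 24.52
position: [0.578, -0.1358, 0.1796]
eef_rot: [-0.024, -0.592, 0.805, 0.026]
contact_force: [2.3, -0.5, -3.8]
width: 0.0168
```

```bash

python3 - <<'E'
from h import *
goto(np.r_[O,.180]); s,_=st(); print(s["wrist_torque"].round(3))
E
```

```text
t 24.52 pos [ 0.578  -0.1358  0.1796] yaw -107.38 tilt [-0.07   0.013 -0.997] q7 -1.787 w 0.0168 F [ 2.3 -0.5 -3.8]
tool delta units [ 0.055 -0.039 -0.011] mm [ 2.2 -1.6 -0.4]
[ 0.22  -0.747  0.028]
```

{"op": "move_arm", "data": {"deltas": [[1,[0.03,-0.02,0],1],[1,[0.02,0,0],1],[1,[0,0,0],1],[1,[0,0,0],1],[1,[0.01,0,0],1],[1,[0,0,0],1],[1,[0.01,0,0],1],[1,[0,0,0],1]]}}

```text
time: 25.52
position: [0.5789, -0.1346, 0.1796]
eef_rot: [-0.029, -0.304, 0.952, 0.02]
contact_force: [1.0, -1.0, -1.1]
width: 0.0172
```

```bash

python3 - <<'E'
from h import *
goto(np.r_[O,.180]); s,_=st(); print(s["wrist_torque"].round(3),s["qpos"].round(3))
E
```

```text
t 25.52 pos [ 0.5789 -0.1346  0.1796] yaw -144.49 tilt [-0.067  0.02  -0.998] q7 -2.411 w 0.0172 F [ 1.  -1.  -1.1]
tool delta units [ 0.056 -0.076 -0.012] mm [ 2.2 -3.  -0.5]
[ 0.236 -0.649  0.059] [ 0.478  0.303 -0.353  1.579  0.095  1.348 -2.411]
```

Turned 2.36 rad so far, and torque about z is now rising (0.06). I'll release, lift, unwind and regrip, compensating for sag.

{"op": "move_arm", "data": {"deltas": [[0.7,[0,0,0],0],[0.5,[0,0,0],0],[0.45,[0,0,0],0],[0.45,[0,0,0],0],[0.45,[0,0,-0.3],0],[0.45,[0,0,-0.4],0],[0.45,[0,0,-0.4],0],[0.45,[0,0,0],0]]}}

```text
time: 26.52
position: [0.5822, -0.1354, 0.2284]
eef_rot: [-0.029, -0.307, 0.951, 0.019]
contact_force: [-0.0, -0.5, -0.3]
width: 0.0477
```

```bash

python3 - <<'E'
from h import *
goto(np.r_[O,.235]); s,_=st(); print(s["wrist_torque"].round(3),s["qpos"].round(3))
s=cam("scene");crop(s,240,140,320,250,6.5,"pics/s11.png")
E
```

```text
t 26.52 pos [ 0.5822 -0.1354  0.2284] yaw -144.14 tilt [-0.066  0.019 -0.998] q7 -2.399 w 0.0477 F [-0.  -0.5 -0.3]
tool delta units [ 0.118 -0.004 -0.16 ] mm [ 4.7 -0.1 -6.4]
[ 0.032 -0.041  0.018] [ 0.478  0.282 -0.355  1.505  0.087  1.44  -2.399]
```

View pics/s11.png

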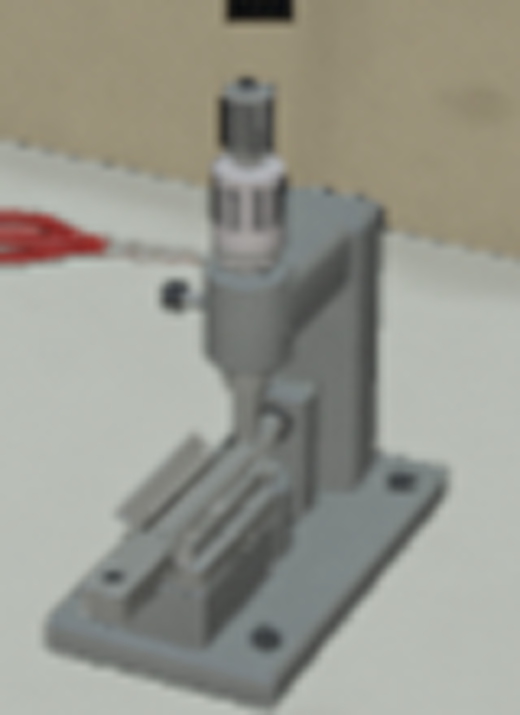

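The spindle is down close to or on the plunger, and the plunger hasn't moved. Unwinding.

{"op": "move_arm", "data": {"deltas": [[0.45,[0,0,-0.04],-1],[0.45,[0,0,-0.04],-1],[0.45,[0,0,-0.04],-1],[0.45,[0,0,-0.04],-1],[0.45,[0,0,-0.04],-1],[0.45,[0,0,-0.04],-1],[0.45,[0,0,-0.04],-1],[0.45,[0,0,-0.04],-1],[0.45,[0,0,-0.04],-1],[0.45,[0,0,-0.04],-1],[0.45,[0,0,-0.04],-1],[0.45,[0,0,-0.04],-1]]}}

```text
time: 28.08
position: [0.5786, -0.1352, 0.2397]
eef_rot: [0.02, 0.723, -0.69, -0.037]
contact_force: [-0.1, -0.2, 0.5]
width: 0.0479
```

```bash

python3 - <<'E'
from h import *
goto(np.r_[O,.235]); s,_=st(); print(s["qpos"].round(3))
E
```

```text
t 28.07 pos [ 0.5786 -0.1352  0.2397] yaw -87.41 tilt [-0.081  0.023 -0.996] q7 -1.433 w 0.0479 F [-0.1 -0.2  0.5]
tool delta units [ 0.084 -0.014  0.115] mm [ 3.4 -0.6  4.6]
[ 0.574  0.297 -0.478  1.48   0.122  1.481 -1.433]
```

{"op": "move_arm", "data": {"deltas": [[0.45,[0.03,0,-0.03],-1],[0.45,[0.03,0,-0.03],-1],[0.45,[0,0.03,-0.03],-1],[0.45,[0,0.02,-0.03],-1],[0.45,[0,0,-0.03],-1],[0.45,[0,0,-0.03],-1],[0.45,[0,0,-0.03],-1],[0.45,[0,0,-0.03],-1],[0.45,[0,0,-0.03],-1],[0.45,[0,0,-0.03],-1],[0.45,[0,0,-0.03],-1],[0.45,[0,0,0],0]]}}

```text
time: 29.58
position: [0.5735, -0.1381, 0.2457]
eef_rot: [0.002, 0.952, -0.302, -0.049]
contact_force: [-0.3, -0.5, 0.2]
width: 0.0476
```

```bash

python3 - <<'E'
from h import *
goto(np.r_[O,.210]); s,_=st(); print(s["qpos"].round(3))
E
```

```text
t 29.57 pos [ 0.5735 -0.1381  0.2457] yaw -35.31 tilt [-0.095  0.026 -0.995] q7 -0.544 w 0.0476 F [-0.3 -0.5  0.2]
tool delta units [ 0.197 -0.102  0.875] mm [ 7.9 -4.1 35. ]
[ 0.671  0.315 -0.598  1.466  0.158  1.511 -0.544]
```

{"op": "move_arm", "data": {"deltas": [[0.45,[0.12,-0.1,0.2],0],[0.45,[0.02,0,0.2],0],[0.45,[0,0,0.2],0],[0.45,[0,0,0.15],0],[0.45,[0,0,0],0]]}}

```text
time: 30.2
position: [0.5768, -0.1371, 0.2113]
eef_rot: [0.002, 0.951, -0.304, -0.051]
contact_force: [-0.5, -0.3, 0.1]
width: 0.0483
```

```bash

python3 - <<'E'
from h import *
goto([.578,-.1382,.180])
E
```

```text
t 30.2 pos [ 0.5768 -0.1371  0.2113] yaw -35.48 tilt [-0.098  0.027 -0.995] q7 -0.559 w 0.0483 F [-0.5 -0.3  0.1]
tool delta units [ 0.114 -0.022  0.775] mm [ 4.6 -0.9 31. ]
```

{"op": "move_arm", "data": {"deltas": [[0.45,[0.1,0,0.2],0],[0.45,[0.02,0,0.2],0],[0.45,[0.02,-0.02,0.15],0],[0.45,[0.02,0,0.08],0],[0.45,[0,0,0],0]]}}

```text
time: 30.82
position: [0.5804, -0.1398, 0.184]
eef_rot: [0.002, 0.951, -0.304, -0.05]
contact_force: [1.0, 0.7, 0.1]
width: 0.0483
```

```bash

python3 - <<'E'
from h import *
goto([.578,-.1382,.180])
E
```

```text
t 30.82 pos [ 0.5804 -0.1398  0.184 ] yaw -35.5 tilt [-0.097  0.026 -0.995] q7 -0.565 w 0.0483 F [1.  0.7 0.1]
tool delta units [-0.063 -0.001  0.106] mm [-2.5 -0.1  4.3]
```

{"op": "move_arm", "data": {"deltas": [[0.6,[-0.06,0,0.08],0],[0.7,[0,0,0.03],0],[0.75,[0,0,0],0],[0.85,[0,0,0],0],[1,[0,0,0],0],[1,[0,0,0],0],[1,[0,0,0],0]]}}

```text
time: 31.7
position: [0.5787, -0.1385, 0.1802]
eef_rot: [0.002, 0.951, -0.304, -0.049]
contact_force: [0.5, -0.5, -0.4]
width: 0.0173
```

```bash

python3 - <<'E'
from h import *
goto([.578,-.1382,.180]); s,_=st(); print(s["wrist_torque"].round(3))
E
```

```text
t 31.7 pos [ 0.5787 -0.1385  0.1802] yaw -35.5 tilt [-0.095  0.025 -0.995] q7 -0.567 w 0.0173 F [ 0.5 -0.5 -0.4]
tool delta units [-0.017  0.004  0.006] mm [-0.7  0.2  0.2]
[-0.159 -0.413 -0.057]
```

{"op": "move_arm", "data": {"deltas": [[1,[0,0,0],0.5],[1,[0,0,0],0.8],[1,[0,0,0],1],[1,[0,0,0],1],[1,[0,0,0],1],[1,[0,0,0],1],[1,[0,0,0],1],[1,[0,0,0],1]]}}

```text
time: 32.7
position: [0.5778, -0.1373, 0.1805]
eef_rot: [0.017, 0.819, -0.572, -0.048]
contact_force: [-1.3, -1.2, 0.9]
width: 0.0175
```

```bash

python3 - <<'E'
from h import *
goto([.578,-.1382,.180]); s,_=st(); print(s["wrist_torque"].round(3))
s=cam("scene");crop(s,240,130,320,240,6.5,"pics/s12.png")
E
```

```text
t 32.7 pos [ 0.5778 -0.1373  0.1805] yaw -70.03 tilt [-0.097  0.027 -0.995] q7 -1.144 w 0.0175 F [-1.3 -1.2  0.9]
tool delta units [0.023 0.001 0.011] mm [0.9 0.  0.4]
[ 0.033 -0.164  0.052]
```

View pics/s12.png

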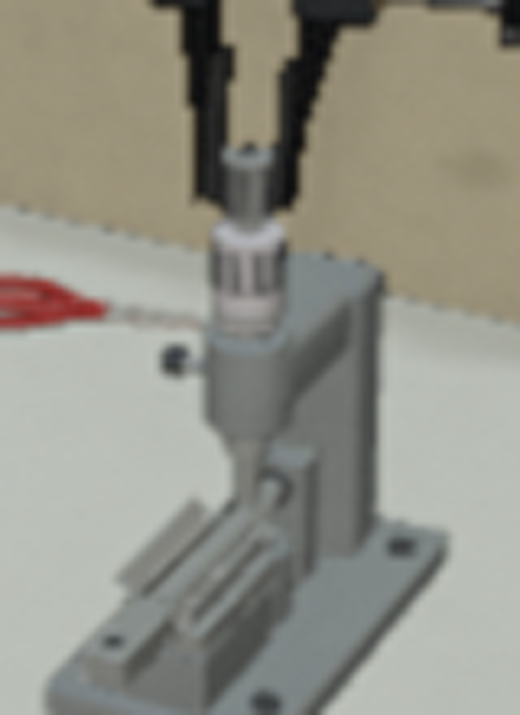

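```bash

python3 - <<'E'
from h import *
s=cam("scene");crop(s,264,155,292,187,16,"pics/th1.png")
E
```

{"op": "move_arm", "data": {"deltas": [[1,[0.01,0,0],1],[1,[0.01,0,0],1],[1,[0.01,0,0],1],[1,[0,0,0],1],[1,[0,0,0],1]]}}

```text
time: 33.42
position: [0.5776, -0.1364, 0.1804]
eef_rot: [-0.025, -0.689, 0.723, 0.045]
contact_force: [0.5, -0.7, -0.5]
width: 0.0172
```

```bash

python3 - <<'E'
from h import *
goto([.578,-.1382,.180]); s,_=st(); print(s["wrist_torque"].round(3))
s=cam("scene");crop(s,264,155,292,187,16,"pics/th2.png")
a=cv2.imread("pics/th1.png");b=cv2.imread("pics/th2.png");cv2.imwrite("pics/th12.png",np.hstack([a[:,:380],b[:,:380]]))
E
```

```text
t 33.42 pos [ 0.5776 -0.1364  0.1804] yaw -92.84 tilt [-0.099  0.03  -0.995] q7 -1.527 w 0.0172 F [ 0.5 -0.7 -0.5]
tool delta units [ 0.046 -0.014  0.007] mm [ 1.8 -0.5  0.3]
[ 0.078 -0.296 -0.039]
```

View pics/th12.png

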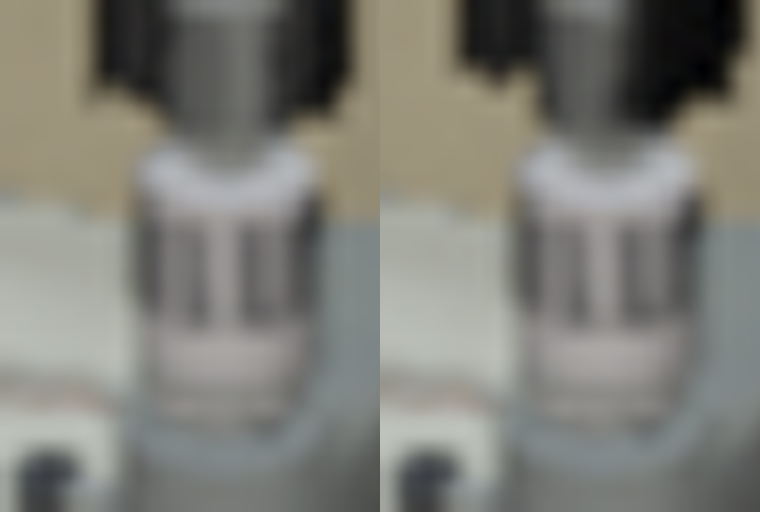

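Between the two frames the knob turned 23° while the thimble's stripes stayed put, so the ratchet is slipping. I'll compare with the frame taken before the regrip, and keep turning.

{"op": "move_arm", "data": {"deltas": [[1,[0.02,-0.01,0],1],[1,[0.01,0,0],1],[1,[0.01,0,0],1],[1,[0,0,0],1],[1,[0,0,0],1],[1,[0,0,0],1],[1,[0,0,0],1]]}}

```text
time: 34.35
position: [0.578, -0.135, 0.1806]
eef_rot: [-0.036, -0.462, 0.885, 0.039]
contact_force: [0.1, 0.2, -1.3]
width: 0.017
```

```bash

python3 - <<'E'
from h import *
goto([.578,-.1382,.180]); s,_=st(); print(s["wrist_torque"].round(3))
s=cam("scene");crop(s,264,155,292,187,16,"pics/th3.png")
a=cv2.resize(cv2.imread("pics/s11.png"),None,fx=16/6.5,fy=16/6.5)[15*16:47*16,24*16:24*16+380]
z=cv2.imread("pics/th1.png")[:,:380]; b=cv2.imread("pics/th3.png")[:,:380]
h=min(len(a),512);cv2.imwrite("pics/th123.png",cv2.resize(np.hstack([a[:h],z[:h],b[:h]]),None,fx=.7,fy=.7))
E
```

```text
t 34.35 pos [ 0.578  -0.135   0.1806] yaw -124.74 tilt [-0.099  0.035 -0.994] q7 -2.066 w 0.017 F [ 0.1  0.2 -1.3]
tool delta units [ 0.067 -0.047  0.011] mm [ 2.7 -1.9  0.4]
[ 0.33  -0.453  0.036]
```

View pics/th123.png

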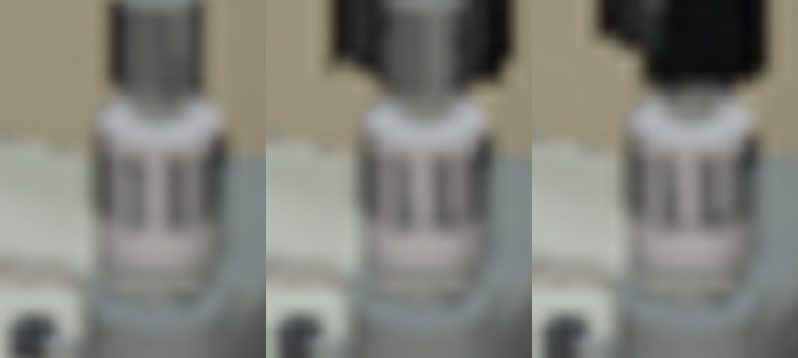

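Stripes are identical at all three moments, so the spindle was clamped by the end of the first grip and it has slipped about 89° since the regrip alone. A bit more for margin, then release. I'll also check that the thimble did turn during the first grip.

{"op": "move_arm", "data": {"deltas": [[1,[0.01,-0.01,0],1],[1,[0.01,0,0],1],[1,[0,0,0],1],[1,[0,0,0],1],[1,[0,0,0],1],[1,[0,0,0],0.6],[1,[0,0,0],0]]}}

```text
time: 35.28
position: [0.5788, -0.1341, 0.1809]
eef_rot: [-0.042, -0.258, 0.965, 0.031]
contact_force: [-0.3, -0.8, -0.9]
width: 0.0168
```

```bash

python3 - <<'E'
from h import *
goto([.578,-.1382,.180]); s,_=st(); print(s["wrist_torque"].round(3))
k=16/7
def c(f,y0,s=7,x0=230):
    i=cv2.resize(cv2.imread(f),None,fx=16/s,fy=16/s); i=i[(155-y0)*16:(187-y0)*16,(264-x0)*16:(264-x0)*16+380]
    return np.vstack([i,np.zeros((512-len(i),380,3),np.uint8)])
I=[c("pics/s9.png",90),c("pics/s10.png",120),c("pics/s11.png",140,6.5,240)]
cv2.imwrite("pics/thb.png",cv2.resize(np.hstack(I),None,fx=.7,fy=.7))
E
```

```text
t 35.27 pos [ 0.5788 -0.1341  0.1809] yaw -149.92 tilt [-0.097  0.039 -0.995] q7 -2.49 w 0.0168 F [-0.3 -0.8 -0.9]
tool delta units [ 0.068 -0.08   0.019] mm [ 2.7 -3.2  0.8]
[ 0.147 -0.43   0.078]
```

View pics/thb.png

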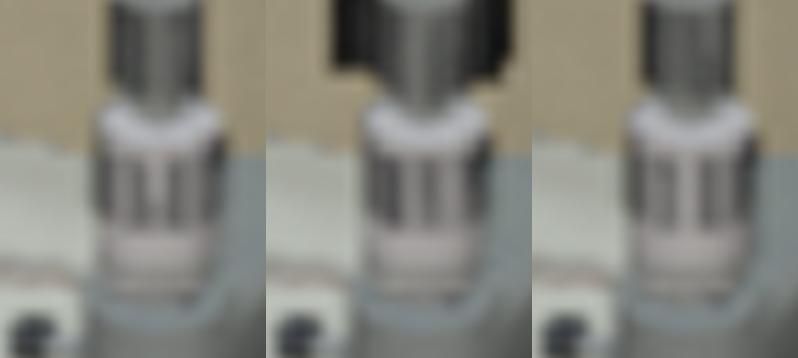

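The thimble did turn in the first grip (patterns differ) and then stopped. Releasing and retreating.

{"op": "move_arm", "data": {"deltas": [[0.8,[0,0,0],0],[0.6,[0,0,0],0],[0.45,[0,0,0],0],[0.45,[0,0,0],0],[0.45,[0,0,-0.3],0],[0.45,[0,0,-0.5],0],[0.45,[0,0,-0.6],0],[0.45,[0,0,-0.6],0],[0.45,[0,0,0],0]]}}

```text
time: 36.4
position: [0.5872, -0.1372, 0.266]
eef_rot: [-0.041, -0.261, 0.964, 0.031]
contact_force: [0.1, 0.0, 0.7]
width: 0.0481
```

```bash

python3 - <<'E'
from h import *
goto([.45,-.30,.26]);
s=cam("scene");crop(s,230,140,330,250,6.5,"pics/s13.png");cv2.imwrite("pics/s13full.png",s["image"])
crop(s,264,155,292,187,16,"pics/th4.png")
d=cam("top");cv2.imwrite("pics/t13.png",d["image"])
E
```

```text
t 36.4 pos [ 0.5872 -0.1372  0.266 ] yaw -149.61 tilt [-0.095  0.038 -0.995] q7 -2.479 w 0.0481 F [0.1 0.  0.7]
tool delta units [ 4.999 -1.807  0.319] mm [200.  -72.3  12.8]
```

View pics/s13.png

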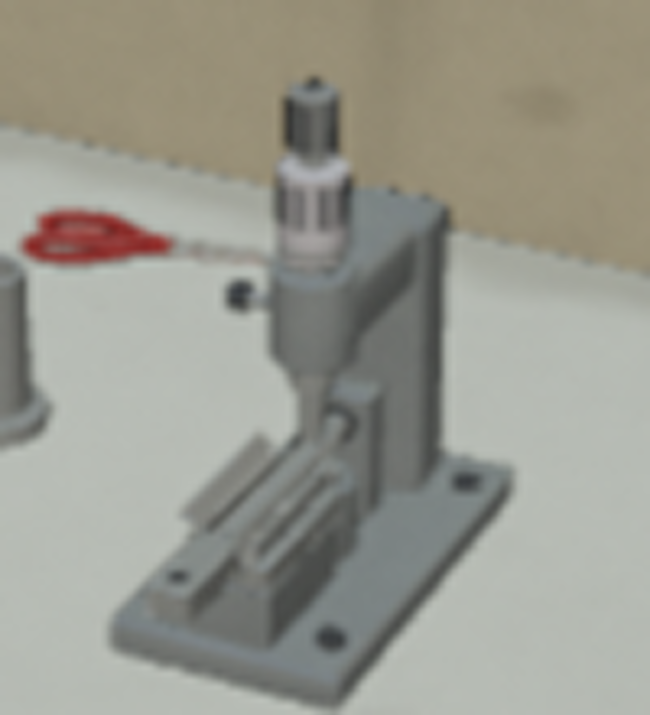

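View pics/s13full.png

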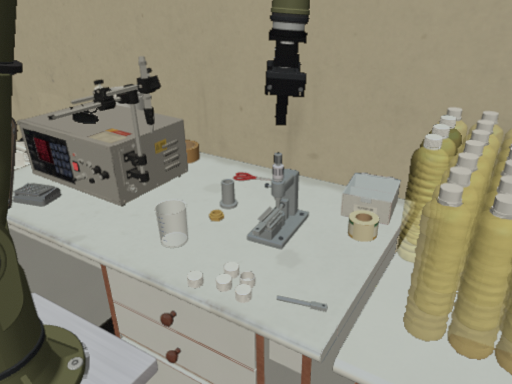

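View pics/th4.png

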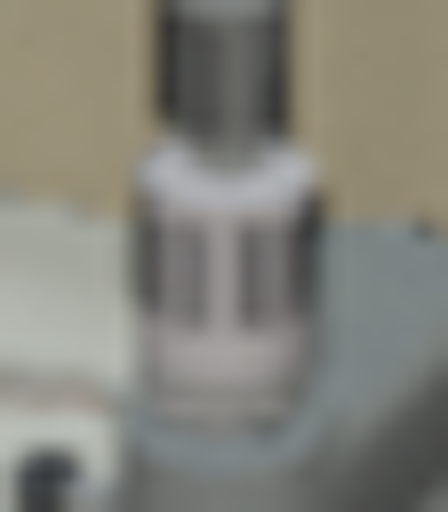

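Final views: the plunger is in the channel with its tip at the stop (340,425) and the spindle down on it. The thimble stripes are unchanged after release, and the other objects are where they were. The gripper hangs free 70 mm above the knob.

```bash
python3 -c "
from bench import arm
print(arm.sign_off())"
```

```text
the job is handed in; nothing more can be done
None
```

The plunger is clamped in the micrometer for the reading, and the job was handed in at about 36 s of the 72 s allowed.

- **Picking the part:** Two look-alikes lay on the desk. I took the one measuring about 127.7 mm; the other was 94 mm.
- **Seating it:** I gripped the plunger by its tang, laid it in the channel and slid it in under the spindle. Against the end stop the wrist read about 6 N forward, of which roughly 2 N was sliding friction. It stopped within 1 mm of the expected place.
- **Tightening:** I turned only the ratchet knob, in two grips. The thimble turned during the first grip and then stopped. Its stripes stayed put through the second grip of about 114°, so the ratchet slipped more than a quarter turn.
- **Last checks:** Pictures after release show the plunger seated and the thimble unchanged. The bystanders in the scene view looked unmoved, and the gripper was free about 70 mm above the knob.

**What did not go to plan:** The tool drifted down and tilted as far as 6° during wrist turns. I corrected the drift, but the tilt remained and I gripped the knob with it. The finger width on the 18 mm knob read about 17 mm. The slip and the clamping are judged from the pictures, as no sensor shows them directly.

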